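# Reverse the turn order of four game pawns

## Task

The next round of the game is played in the opposite order: move the four coloured pawns from the pale waiting tray into the wells of the white starting board, one pawn to a well, so that the row is reversed, the pawn that stood leftmost on the tray ending in the rightmost well and so on. Stand every pawn upright on the floor of its well, without tipping any of them over on the way.

Things in the scene. Friction and masses are not known exactly. Their poses are not given: they have to be found in the camera images.
- tray: Pale wooden tray with a darker strip at each end, fixed, 280 mm long (y) x 74 wide (x); floor 12 mm above the bench, end strips 26 mm high. Holds the row of pawns at y = +93, +31, -31, -93 mm, x = 0. Origin: centre of its underside, on the bench; z up, y along the row to the robot's left (turned up to 0.35 rad). Lies on the left or the right half of the bench.
- board: White-topped board, brown base, fixed, 268 mm long (y) x 78 wide (x) x 20 high, with four empty round wells 48 mm in diameter, 10 mm deep (floor 10 mm above the bench) at y = +93, +31, -31, -93 mm, x = 0. Origin: centre of its underside, on the bench; z up, y along the row to the robot's left (turned up to 0.35 rad). Lies on the other half from the tray.
- pawn_red: Loose red game pawn, upright: straight round body 32 mm in diameter from the foot to 50 mm up (grip here), then a thin neck and a round head 23 mm in diameter, 80 mm tall in all, about 45 g. Origin: centre of the foot; z points up through the head. At the start it stands on the red spot.
- pawn_yellow: Loose yellow game pawn, upright: straight round body 32 mm in diameter from the foot to 50 mm up (grip here), then a thin neck and a round head 23 mm in diameter, 80 mm tall in all, about 45 g. Origin: centre of the foot; z points up through the head. At the start it stands on the yellow spot.
- pawn_green: Loose green game pawn, upright: straight round body 32 mm in diameter from the foot to 50 mm up (grip here), then a thin neck and a round head 23 mm in diameter, 80 mm tall in all, about 45 g. Origin: centre of the foot; z points up through the head. At the start it stands on the green spot.
- pawn_blue: Loose blue game pawn, upright: straight round body 32 mm in diameter from the foot to 50 mm up (grip here), then a thin neck and a round head 23 mm in diameter, 80 mm tall in all, about 45 g. Origin: centre of the foot; z points up through the head. At the start it stands on the blue spot.
- spot_red: Flat red disc, 50 mm in diameter and 4 mm thick, fixed on the tray under the red pawn; it stays there and shows where in the row that pawn stood. The order of the four discs along the tray differs each time. Origin: centre of its underside; top 16 mm above the bench.
- spot_yellow: Flat yellow disc, 50 mm in diameter and 4 mm thick, fixed on the tray under the yellow pawn; it stays there and shows where in the row that pawn stood. The order of the four discs along the tray differs each time. Origin: centre of its underside; top 16 mm above the bench.
- spot_green: Flat green disc, 50 mm in diameter and 4 mm thick, fixed on the tray under the green pawn; it stays there and shows where in the row that pawn stood. The order of the four discs along the tray differs each time. Origin: centre of its underside; top 16 mm above the bench.
- spot_blue: Flat blue disc, 50 mm in diameter and 4 mm thick, fixed on the tray under the blue pawn; it stays there and shows where in the row that pawn stood. The order of the four discs along the tray differs each time. Origin: centre of its underside; top 16 mm above the bench.
Things that resemble listed ones, but are neither listed nor needed, are in the scene too. Leave any brown or pink look-alike of the pawn_red alone. What is shaped like the pawn_blue but brown is not meant.

How it is judged:
By the outcome, as a careful person would: the job done as asked, in the order asked, and still so for the second after the job is handed in, with the robot touching nothing.
It also fails if it takes over 99 s, if anything falls off the work surface, if the arm or the gripper's body presses on something with over 40 N, if the wrist force passes 120 N, or if a joint passes its speed limit or range.

## Robot

A 6-joint arm with a two-finger parallel gripper is mounted at the origin on the work surface. World frame = base frame: x ahead of the robot, y to its left, z up, the work surface at z = 0. Lengths are in mm, angles in degrees, forces in N, time in s.
With the tool pointing down it reaches from about 400 to 825 mm from the base axis. Payload 7 kg.
Tool frame: the origin (TCP) lies midway between the tips of the shut fingers; the grasp point (between the pads) lies 19 mm behind it (ctrl.hold_point_z is the distance from the TCP to the grasp point, in mm); z points along the fingers, y is the direction in which the jaws open and shut (so a half turn about z gives the same grasp; the last joint's range is limited). The gripper opens to 85 mm and grips with 20 to 120 N. Pads are 22 mm wide; open, the fingers measure 114 mm over their backs; the gripper's body (76 mm by 85 mm) begins 54 mm behind the grasp point. The pads swing forward as they close: fully open they stand 13 mm farther back than shut.
Start: joints at [-55.285, 20.546, 0.682, 0, -70.136, -16.507], TCP at [210.895, -641.185, 231.302] pointing down, gripper open.
Joint ranges: [-176.03, 176.03], [-82.01, 121.73], [-58.28, 71.71], [-173.87, 95.51], [-174.79, -0.11], [-173.66, 173.66]. Speed limits (degrees/s): [136.94, 136.94, 172.46, 180, 180, 180].

## Interface

Orientations are given as [roll, pitch, yaw] about the fixed x, y, z axes, in that order (R = Rz(yaw) Ry(pitch) Rx(roll)).
In Python, from workcell import ctrl, get_image, spotter gives the robot as it stands.
- The arm moves only by the tool send_rows, never from a script. Its argument "plan" is a list of rows, each an object with "linear": the shift along the tool's x, y, z in cm, a list of three; "rotation": the turn, a rotation vector about the tool's x, y, z in rad, a list of three; "claw": the opening, from 0 (shut) to 1 (fully open). A call has 1 to 5 rows; each row is the pose to reach, as a shift and turn from the pose commanded when the call began, along the tool's axes at that moment; what a row does not reach only later rows make up. A row lasts 1/12 s, in which the tool goes at most 41.7 mm and 7.16 degrees, less where a joint would pass 70% of its speed; a pose out of reach is approached as far as the arm can. A call with a gripper value outside its range is refused whole. The fingers move at their own pace and stop on an object; "grip_force" is the grip in N (left out, the last holds). Time passes only in rows, so rows that repeat a pose let the fingers close. It gives the time, the measured TCP pose, the force and the opening at its end, in the units of the state.
- ctrl.observe(): the state, without advancing time (a new reading comes with each control period).
- get_image(name): name is "side" or "top" or "wrist"; returns a dict with "image" (384x512x3 uint8, red, green, blue), "z_map" (384x512 float32, mm along the optical axis (not along the pixel's ray), 0 where there is no reading), "vertical_fov" (degrees; the focal length in pixels is half the picture's height over the tangent of half this angle, whatever the lens; pixels are square), "cx", "cy" (the principal point, pixels), "position" and "attitude" of the camera in the world; the wrist camera has in their place "hand_eye" (4x4, takes a point from camera to tool coordinates, whose origin is the TCP and whose axes are the flange's). Camera axes: x right, y down, z forward; pixel columns grow to the right and rows downward; lengths in mm; the calibration is good to about 2 mm. A picture is of the moment at which its call begins: read the wrist's pose just before it.
- ctrl.job_done(): hands the job in, once; it reports no verdict.
Trained networks look in the newest picture that a camera, given by its name, has taken for a name from the list of things; names that differ only in an ending like _2 or _b are one class to them, and where a whole thing is asked for, a point or a joint stands for the part that bears it (a point fixed in the world has none). Each returns a list of dicts, best first, with "p" (0 to 1); they miss things now and then, are a little off and sometimes report something else, mostly with a low value. They report only what shows in the picture. A call takes as long as a camera call. They do not tell look-alikes from the thing itself.
- spotter.recognise(camera, label): "extent" ([centre column, centre row, width, height] in pixels, round what is visible of it).
- spotter.tip_of(camera, label): "position" ([column, row] in pixels: a listed point, or the origin of a listed thing).
The state is a dict: "time_s": time; "joint_pos": joint angles; "joint_velocities": joint speeds; "tau": joint torques, N m; "tcp_pos": TCP position; "tool_rot": TCP orientation; "ft_force": force on the tool from outside, world axes, zero at the start; "ft_torque": the same for the moment, N m; "opening": opening from 0.0 (shut) to 1.0 (fully open).
Only numpy, scipy, OpenCV 4.12 (cv2) and the standard library are available. Lean on these libraries where they do the work, as an engineer would, in place of code of your own. Each camera call takes 0.05 s, during which the arm holds its last target.

## Working session

There is one attempt and no reset: what is moved stays moved. The work goes in short steps, Python scripts to look and compute and a tool call to move; the robot and the scene stay as the last step left them, time stands still between calls to the robot, and variables do not carry over. Pictures are saved under pics/ and viewed, and the job is handed in when it is done.

Besides the shell and the picture viewer there is one more tool, called after "Emit:" as name(argument=value, ...), one argument or row to a line, values as JSON. send_rows: Moves the arm, as the interface text tells. Its arguments: {"type":"object","properties":{"plan":{"type":"array","items":{"type":"object","properties":{"linear":{"type":"array","items":{"type":"number"}},"rotation":{"type":"array","items":{"type":"number"}},"claw":{"type":"number"}}}},"grip_force":{"type":"number"}},"required":["plan"]}

```bash
ls; mkdir -p pics
cat > h.py <<'E'
import numpy as np,cv2
from workcell import ctrl,get_image,spotter
from scipy.spatial.transform import Rotation as R
def rot(a): return R.from_euler('xyz',a,degrees=True).as_matrix()
E
python3 - <<'E'
from h import *
print(ctrl.observe())
for n in ['top','side']:
    d=get_image(n)
    print({k:v for k,v in d.items() if k not in('image','z_map')})
    cv2.imwrite(f'pics/{n}0.png',d['image'][:,:,::-1]); np.save(f'{n}0.npy',d['z_map'])
print(ctrl.observe()['time_s'])
E
```

```text
pics
{'time_s': 0.0, 'joint_pos': array([-5.52857162e+01,  2.05931805e+01,  6.33687664e-01, -1.97307240e-02,
       -7.01354264e+01, -1.65056082e+01]), 'joint_velocities': array([-0.03215977,  0.00767155,  0.03697925,  0.04033571,  0.02382203,
        0.10025046]), 'tau': array([-2.12369749e-03, -5.83324564e+01,  2.93412620e+01,  6.93645939e+00,
       -6.14932476e-03,  1.12747982e-04]), 'tcp_pos': array([ 210.73264215, -640.75805649,  230.34454793]), 'tool_rot': array([ 1.79903722e+02, -9.18637492e-03, -1.61798037e+02]), 'ft_force': array([-0.15974464, -0.00343696, -0.53790961]), 'ft_torque': array([0.02531609, 0.01175983, 0.05392697]), 'opening': 0.9965467516961343}
{'vertical_fov': 43.92890413337179, 'cx': 250.31613524297785, 'cy': 191.9540037709615, 'position': array([ 3.11628558e+02, -7.71799457e-01,  1.12824081e+03]), 'attitude': array([-170.14349364,    0.89976607,  -91.63268499])}
{'vertical_fov': 51.18482235705878, 'cx': 254.3706261321914, 'cy': 187.96413039151147, 'position': array([ 45.83203625, 546.58108359, 492.04085849]), 'attitude': array([-121.08038814,   -0.5428376 , -139.35671264])}
0.1
```

View pics/top0.png

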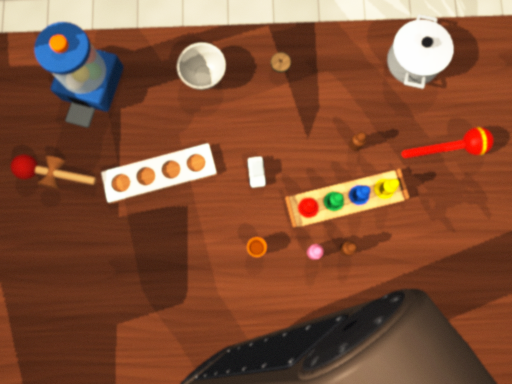

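View pics/side0.png

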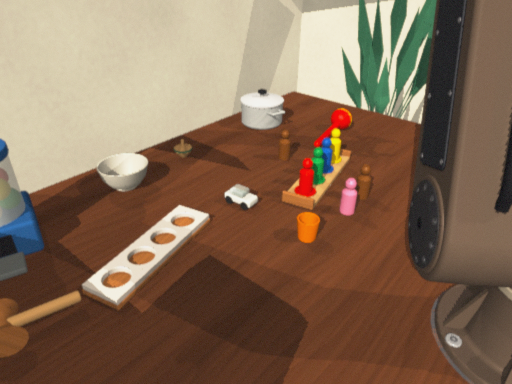

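The top view shows the tray at right (about pixel (348,197)). The pawns from left to right are red (308,206), green (335,200), blue (361,194) and yellow (388,186). The white board is at left (160,173), with wells at (121,183), (146,176), (171,169) and (196,162). Look-alikes to avoid are brown (359,140), brown (349,247) and pink (315,251). The target order on the board from the left is yellow, blue, green, red.

```bash
cat >> h.py <<'E'
def cam(d,pos=None,att=None):
    f=192/np.tan(np.radians(d['vertical_fov']/2))
    return f
def ray_plane(d,u,v,z):
    f=cam(d); r=rot(d['attitude'])@np.array([(u-d['cx'])/f,(v-d['cy'])/f,1.])
    p=np.asarray(d['position']); return p+r*(z-p[2])/r[2]
def cloud(d):
    f=cam(d); v,u=np.mgrid[:384,:512]; Z=d['z_map']
    P=np.stack([(u-d['cx'])/f*Z,(v-d['cy'])/f*Z,Z],-1)
    W=P@rot(d['attitude']).T+np.asarray(d['position']); W[Z==0]=np.nan
    return W
E
python3 - <<'E'
from h import *
for n in ['top','side']:
    d=get_image(n); W=cloud(d); im=d['image'].astype(int)
    hsv=cv2.cvtColor(d['image'],cv2.COLOR_RGB2HSV)
    print(n)
    for l in ['pawn_red','pawn_yellow','pawn_green','pawn_blue','spot_red','tray','board']:
        zz={'tray':0,'board':0}.get(l,12 if 'spot' in l else 16)
        r=spotter.tip_of(n,l)[:4]
        print(l,[(np.round(x['position']),round(x['p'],2),np.round(ray_plane(d,*x['position'],zz)[:2],1)) for x in r])
    # board: white, z 15..30 y>0
    m=(hsv[...,1]<70)&(hsv[...,2]>150)&(abs(W[...,2]-20)<8)&(W[...,1]>50)&(W[...,1]<420)&(W[...,0]<520)
    m=m.astype(np.uint8); k,lab,st,_=cv2.connectedComponentsWithStats(m); i=1+st[1:,4].argmax()
    mm=(lab==i).astype(np.uint8)
    v,u=np.nonzero(mm); print('board px',len(u), 'z',np.nanmedian(W[...,2][mm>0]))
    f=cam(d)
    P=np.array([ray_plane(d,a,b,20)[:2] for a,b in zip(u,v)],np.float32)
    print('minrect',cv2.minAreaRect(P))
    c,h=cv2.findContours(mm,cv2.RETR_CCOMP,cv2.CHAIN_APPROX_NONE)
    for j,cc in enumerate(c):
        if h[0][j][3]>=0 and len(cc)>20:
            Q=np.array([ray_plane(d,*p[0],20)[:2] for p in cc],np.float32)
            print('well',cv2.fitEllipse(Q))
    # heads / per-colour clouds
    for nm,lo,hi in [('red',0,6),('yellow',24,34),('green',50,90),('blue',100,125)]:
        m=(hsv[...,0]>=lo)&(hsv[...,0]<=hi)&(hsv[...,1]>130)&(W[...,1]<-0)&(W[...,1]>-330)&(W[...,2]>68)&(W[...,2]<100)&(W[...,0]<420)
        print(nm,m.sum(),np.round(np.nanmedian(W[m],0),1),np.round(np.nanmax(W[m][:,2]),1) if m.any() else 0)
print(ctrl.observe()['time_s'])
E
```

```text
top
pawn_red [(array([307., 207.]), 0.59, array([ 465.5, -120.3])), (array([312., 252.]), 0.55, array([ 359.6, -126.4])), (array([344., 247.]), 0.54, array([ 369.3, -202.9]))]
pawn_yellow []
pawn_green [(array([335., 205.]), 0.66, array([ 467.9, -188.1])), (array([358., 195.]), 0.25, array([ 490.8, -243.5]))]
pawn_blue [(array([386., 187.]), 0.58, array([ 507.1, -311.1])), (array([356., 197.]), 0.49, array([ 485.9, -237.5])), (array([161., 172.]), 0.43, array([560., 224.]))]
spot_red [(array([309., 208.]), 0.65, array([ 464.2, -126.5])), (array([333., 202.]), 0.56, array([ 475.8, -184. ]))]
tray [(array([344., 195.]), 0.69, array([ 494.7, -212.6]))]
board [(array([160., 172.]), 0.93, array([563.4, 230.1])), (array([386., 186.]), 0.44, array([ 512.6, -315.6]))]
board px 282 z 19.568310293232003
minrect ((506.6241760253906, 297.824951171875), (111.99346923828125, 26.76276206970215), 89.96434020996094)
red 0 [nan nan nan] 0
yellow 0 [nan nan nan] 0
green 0 [nan nan nan] 0
blue 0 [nan nan nan] 0
side
pawn_red [(array([346., 210.]), 0.94, array([ 352.4, -114.1])), (array([305., 189.]), 0.84, array([ 465.5, -128.1])), (array([361., 192.]), 0.83, array([ 365.1, -203.5]))]
pawn_yellow [(array([336., 160.]), 0.64, array([ 489.8, -302.6]))]
pawn_green [(array([315., 180.]), 0.61, array([ 473.7, -180.4]))]
pawn_blue [(array([320., 167.]), 0.85, array([ 498.4, -241.7])), (array([282., 156.]), 0.63, array([ 607.5, -228. ]))]
spot_red [(array([302., 188.]), 0.46, array([ 478.3, -136.3]))]
tray [(array([314., 182.]), 0.87, array([ 481.7, -192.9]))]
board [(array([151., 252.]), 0.94, array([567.9, 227.9]))]
board px 554 z 21.194168358153576
minrect ((518.75439453125, 296.42205810546875), (34.32745361328125, 121.05702209472656), 15.62145709991455)
red 0 [nan nan nan] 0
yellow 0 [nan nan nan] 0
green 0 [nan nan nan] 0
blue 0 [nan nan nan] 0
0.9
  return np.nanmean(a, axis, out=out, keepdims=keepdims)
```

```bash
python3 - <<'E' 2>/dev/null
from h import *
for n in ['top','side']:
    d=get_image(n); W=cloud(d)
    hsv=cv2.cvtColor(d['image'],cv2.COLOR_RGB2HSV)
    print(n)
    m=(hsv[...,1]<90)&(hsv[...,2]>140)&(abs(W[...,2]-20)<10)&(W[...,1]>50)&(W[...,1]<420)&(W[...,0]<680)
    m=m.astype(np.uint8); k,lab,st,_=cv2.connectedComponentsWithStats(m); i=1+st[1:,4].argmax()
    mm=(lab==i).astype(np.uint8)
    v,u=np.nonzero(mm); print('board px',len(u),'z',np.nanmedian(W[...,2][mm>0]))
    P=np.array([ray_plane(d,a,b,20)[:2] for a,b in zip(u,v)],np.float32)
    print('minrect',cv2.minAreaRect(P), 'cloudmean',np.nanmean(W[mm>0],0))
    c,h=cv2.findContours(mm,cv2.RETR_CCOMP,cv2.CHAIN_APPROX_NONE)
    for j,cc in enumerate(c):
        if h[0][j][3]>=0 and len(cc)>20:
            Q=np.array([ray_plane(d,*p[0],20)[:2] for p in cc],np.float32)
            print('well',np.round(np.hstack([np.ravel(x) for x in cv2.fitEllipse(Q)]),1))
    for nm,lo,hi in [('red',0,6),('yellow',24,34),('green',50,90),('blue',100,125)]:
        c=(hsv[...,0]>=lo)&(hsv[...,0]<=hi)&(hsv[...,1]>130)&(W[...,1]<-0)&(W[...,1]>-370)&(W[...,0]<590)&(W[...,0]>400)
        m=c&(W[...,2]>80); print(nm,m.sum(),np.round(np.nanmedian(W[m],0),1),'zmax',np.round(np.nanmax(W[m][:,2]),1) if m.any() else 0, end=' ')
        m=c&(W[...,2]>15)&(W[...,2]<70);print(m.sum(),np.round(np.nanmedian(W[m],0),1))
    m=(abs(W[...,2]-26)<5)&(W[...,1]<-50)&(W[...,1]>-380)&(W[...,0]<590)&(W[...,0]>400)
    m|=(abs(W[...,2]-12)<4)&(W[...,1]<-50)&(W[...,1]>-380)&(W[...,0]<590)&(W[...,0]>400)
    k,lab,st,_=cv2.connectedComponentsWithStats(m.astype(np.uint8)); i=1+st[1:,4].argmax()
    print('tray',cv2.minAreaRect(W[lab==i][:,:2].astype(np.float32)))
    im=d['image'].copy(); im[mm>0]=[255,0,255]; im[lab==i]=[0,255,255]
    cv2.imwrite(f'pics/{n}1.png',im[:,:,::-1])
E
```

```text
top
board px 2385 z 19.574672306768434
minrect ((559.0961303710938, 228.16714477539062), (77.97209167480469, 265.7284240722656), 13.676884651184082) cloudmean [559.18728015 229.40006285  19.16450485]
well [537.6 318.9  46.5  47.9  61.4]
well [552.1 259.1  46.3  48.1  40.5]
well [566.3 199.3  47.   48.5  50.7]
well [581.3 139.   46.8  48.2  25.7]
red 81 [ 462.9 -120.2   93.9] zmax 99.8 179 [ 457.4 -117.6   25.5]
yellow 90 [ 501.7 -304.8   93.4] zmax 98.9 230 [ 496.  -296.9   23.4]
green 70 [ 473.8 -181.1   93.7] zmax 99.1 171 [ 467.5 -174.7   33.2]
blue 69 [ 488.6 -240.8   93.2] zmax 99.3 178 [ 482.5 -234.1   40.8]
tray ((485.7049255371094, -215.11549377441406), (74.49024200439453, 281.0920104980469), 12.312037467956543)
side
board px 3267 z 21.31886370085408
minrect ((556.7570190429688, 228.7300567626953), (82.87842559814453, 271.34613037109375), 13.708662986755371) cloudmean [553.28276332 247.35040561  20.33118396]
well [533.7 321.6  38.6  46.8 144. ]
well [549.  262.   37.9  49.3 129.5]
well [563.7 202.3  36.8  49.  126.8]
well [576.6 142.2  36.3  44.7 135.8]
red 81 [ 459.4 -116.8   91.5] zmax 98.9 380 [ 455.4 -111.8   36.1]
yellow 60 [ 499.4 -302.    90.8] zmax 99.0 177 [ 490.9 -299.7   41.6]
green 72 [ 471.5 -178.4   91.5] zmax 98.3 217 [ 464.  -175.8   43.8]
blue 54 [ 485.4 -238.2   90.6] zmax 98.6 164 [ 477.7 -236.4   41.8]
tray ((482.9713134765625, -212.5685577392578), (74.47344207763672, 278.9595031738281), 12.109883308410645)
```

```bash
python3 -c "
import cv2,numpy as np
a=cv2.imread('pics/top1.png')[120:270,80:440];cv2.imwrite('pics/top1c.png',cv2.resize(a,None,fx=2.2,fy=2.2))"
```

```text
(no output)
```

View pics/top1c.png

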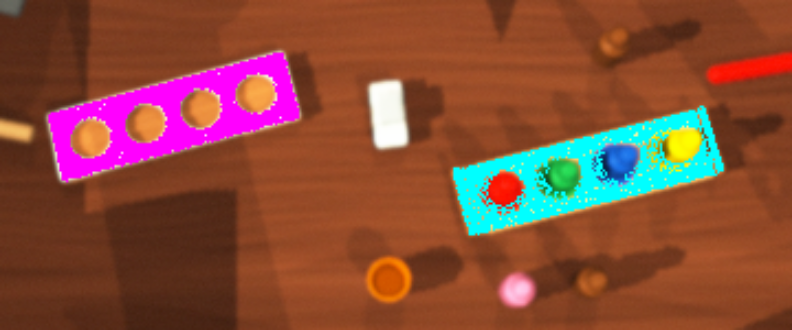

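Masks cover both objects, and the two cameras agree within about 3 mm. I'll combine them, then go above the tray and refine with the wrist camera.

```bash
cat >> h.py <<'E'
tray=dict(c=np.array([484.5,-214.]),yaw=12.2); board=dict(c=np.array([558.2,228.7]),yaw=13.7)
def slot(o,y):
    a=np.radians(o['yaw']); return o['c']+y*np.array([-np.sin(a),np.cos(a)])
def go(xyz,yaw):
    s=ctrl.observe(); A=rot(s['tool_rot']); T=rot([180,0,yaw])
    l=A.T@(np.asarray(xyz,float)-s['tcp_pos'])/10
    print('lin',np.round(l,2),'rot',np.round(R.from_matrix(A.T@T).as_rotvec(),3),'|',np.round(s['tcp_pos'],1),np.round(s['tool_rot'],1),'t',round(s['time_s'],2),'F',np.round(s['ft_force'],1),'op',round(s['opening'],3))
E
python3 - <<'E'
from h import *
for y in (93,31,-31,-93): print(slot(tray,y),slot(board,y))
go([484,-214,230],-77.8)
E
```

```text
[ 464.84679393 -123.10032183] [536.17405242 319.05406816]
[ 477.94893131 -183.70010728] [550.85801747 258.81802272]
[ 491.05106869 -244.29989272] [565.54198253 198.58197728]
[ 504.15320607 -304.89967817] [580.22594758 138.34593184]
lin [-39.29  32.05   0.13] rot [-0.    -0.    -1.466] | [ 210.9 -641.2  231.3] [-180.     0.  -161.8] t 1.0 F [-0.7  1.3  0.6] op 1.001
```

Emit:
send_rows(
  plan=[
    {"linear": [-39.3,32,0],"rotation": [0,0,-1.466],"claw": 1},
    {"linear": [-39.3,32,0],"rotation": [0,0,-1.466],"claw": 1},
    {"linear": [-39.3,32,0],"rotation": [0,0,-1.466],"claw": 1},
    {"linear": [-39.3,32,0],"rotation": [0,0,-1.466],"claw": 1},
    {"linear": [-39.3,32,0],"rotation": [0,0,-1.466],"claw": 1},
  ],
  grip_force=30,
)

```text
time_s: 1.42
tcp_pos: [323.8, -464.2, 231.4]
tool_rot: [-180.0, -0.0, -125.7]
ft_force: [0.9, 0.7, -0.3]
opening: 1.002
```

```bash
python3 -c "
from h import *
go([484,-214,230],-77.8)"
```

```text
lin [-29.66   1.57   0.14] rot [-0.    -0.    -0.835] | [ 323.8 -464.2  231.4] [-180.    -0.  -125.7] t 1.42 F [ 0.9  0.7 -0.3] op 1.002
```

Emit:
send_rows(
  plan=[
    {"linear": [-29.7,1.6,0],"rotation": [0,0,-0.835],"claw": 1},
    {"linear": [-29.7,1.6,0],"rotation": [0,0,-0.835],"claw": 1},
    {"linear": [-29.7,1.6,0],"rotation": [0,0,-0.835],"claw": 1},
    {"linear": [-29.7,1.6,0],"rotation": [0,0,-0.835],"claw": 1},
    {"linear": [-29.7,1.6,0],"rotation": [0,0,-0.835],"claw": 1},
  ],
)

```text
time_s: 1.83
tcp_pos: [437.2, -289.0, 231.8]
tool_rot: [-179.9, -0.0, -89.8]
ft_force: [1.0, -0.7, -0.1]
opening: 1.001
```

```bash
python3 -c "
from h import *
go([484,-214,230],-77.8)"
```

```text
lin [-7.48 -4.71  0.18] rot [-0.001 -0.    -0.21 ] | [ 437.2 -289.   231.8] [-179.9   -0.   -89.8] t 1.83 F [ 1.  -0.7 -0.1] op 1.001
```

Emit:
send_rows(
  plan=[
    {"linear": [-7.5,-4.7,0],"rotation": [0,0,-0.21],"claw": 1},
    {"linear": [-7.5,-4.7,0],"rotation": [0,0,-0.21],"claw": 1},
    {"linear": [-7.5,-4.7,0],"rotation": [0,0,-0.21],"claw": 1},
    {"linear": [-7.5,-4.7,0],"rotation": [0,0,-0.21],"claw": 1},
  ],
)

```text
time_s: 2.17
tcp_pos: [485.0, -213.8, 231.4]
tool_rot: [-180.0, -0.0, -77.9]
ft_force: [-0.5, 0.2, -0.3]
opening: 1.002
```

```bash
cat >> h.py <<'E'
def wrist():
    s=ctrl.observe(); d=get_image('wrist')
    H=np.asarray(d['hand_eye']); T=np.eye(4); T[:3,:3]=rot(s['tool_rot']); T[:3,3]=s['tcp_pos']
    M=T@H
    d['position']=M[:3,3]; d['attitude']=R.from_matrix(M[:3,:3]).as_euler('xyz',degrees=True)
    return d
E
python3 - <<'E' 2>/dev/null
from h import *
d=wrist(); W=cloud(d); print(d['hand_eye'].round(2) ,d['position'])
cv2.imwrite('pics/w0.png',d['image'][:,:,::-1])
hsv=cv2.cvtColor(d['image'],cv2.COLOR_RGB2HSV)
for nm,lo,hi in [('red',0,6),('yellow',24,34),('green',50,90),('blue',100,125)]:
    c=(hsv[...,0]>=lo)&(hsv[...,0]<=hi)&(hsv[...,1]>130)
    m=c&(W[...,2]>74)&(W[...,2]<110)
    q=W[m]
    if len(q)<20: continue
    # sphere fit with r=11.5
    from scipy.optimize import least_squares
    f=least_squares(lambda p: np.linalg.norm(q-p,axis=1)-11.5,np.median(q,0)-[0,0,8],loss='soft_l1')
    print(nm,len(q),np.median(q,0).round(1),'sphere',f.x.round(1))
m=(abs(W[...,2]-26)<5)|(abs(W[...,2]-12)<4)
k,lab,st,_=cv2.connectedComponentsWithStats(m.astype(np.uint8)); i=1+st[1:,4].argmax()
print('tray',cv2.minAreaRect(W[lab==i][:,:2].astype(np.float32)))
E
```

```text
[[  -0.     -0.95   -0.3    77.16]
 [   1.     -0.     -0.     -0.61]
 [   0.     -0.3     0.95 -142.84]
 [   0.      0.      0.      1.  ]] [ 501.70044775 -289.09374591  374.24428308]
red 323 [ 465.8 -126.9   93.6] sphere [ 464.7 -121.8   85.9]
yellow 491 [ 504.1 -307.3   94.7] sphere [ 504.2 -307.8   86. ]
green 327 [ 478.  -187.2   94.5] sphere [ 477.2 -183.5   85.9]
blue 384 [ 492.  -245.8   94.6] sphere [ 491.5 -243.9   86. ]
tray ((486.45867919921875, -217.57952880859375), (74.0801010131836, 273.2572326660156), 12.281174659729004)
```

View pics/w0.png

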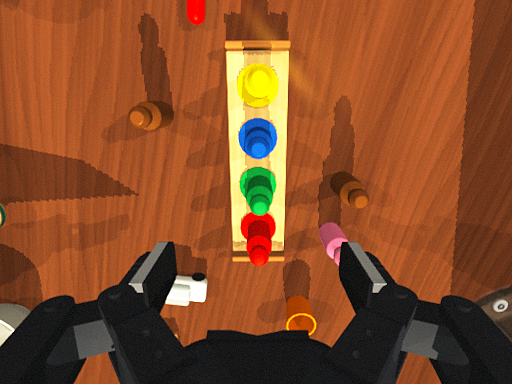

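The wrist view shows the tray with yellow (260,80), blue (258,140), green (259,195) and red (259,248). The browns (147,116) and (352,190) and the pink (332,238) stand off the tray. Sphere fits on the heads agree with the tray model within 3 mm. Red goes first.

```bash
python3 -c "
from h import *
go([464.8,-122.7,150],-77.8)
go([464.8,-122.7,30],-77.8)"
```

```text
lin [-9.43 -0.02  8.14] rot [-0.    -0.    -0.004] | [ 484.1 -215.   231.4] [-180.   -0.  -78.] t 2.22 F [ 0.5 -0.9  0.1] op 0.996
lin [-9.430e+00 -2.000e-02  2.014e+01] rot [-0.    -0.    -0.004] | [ 484.1 -215.   231.4] [-180.   -0.  -78.] t 2.22 F [ 0.5 -0.9  0.1] op 0.996
```

Emit:
send_rows(
  plan=[
    {"linear": [-4.2,0,0],"rotation": [0,0,0],"claw": 1},
    {"linear": [-8,0,1.5],"rotation": [0,0,0],"claw": 1},
    {"linear": [-9.3,0,5],"rotation": [0,0,0],"claw": 1},
    {"linear": [-9.3,0,9],"rotation": [0,0,0],"claw": 1},
    {"linear": [-9.3,0,9],"rotation": [0,0,0],"claw": 1},
  ],
)

```text
time_s: 2.63
tcp_pos: [459.5, -125.2, 135.7]
tool_rot: [179.5, 0.1, -78.3]
ft_force: [-2.5, -0.5, -2.0]
opening: 0.994
```

```bash
python3 -c "
from h import *
d=wrist();cv2.imwrite('pics/w1.png',d['image'][:,:,::-1])
go([464.8,-122.7,30],-77.8)"
```

```text
lin [-0.23 -0.46 10.9 ] rot [ 0.007  0.001 -0.007] | [ 461.5 -125.9  139.1] [179.6   0.  -78.2] t 2.68 F [0.6 0.3 1. ] op 0.998
```

View pics/w1.png

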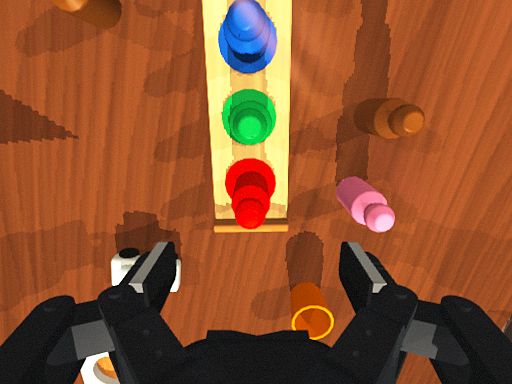

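The claw is above red: red at (249,205) sits between the fingers, pink (378,215) well outside. I'll settle and read the pose again.

Emit:
send_rows(
  plan=[
    {"linear": [0,0,0],"rotation": [0,0,0],"claw": 1},
    {"linear": [0,0,0],"rotation": [0,0,0],"claw": 1},
    {"linear": [0,0,0],"rotation": [0,0,0],"claw": 1},
  ],
)

```text
time_s: 2.93
tcp_pos: [465.9, -125.7, 143.4]
tool_rot: [-179.8, -0.0, -78.2]
ft_force: [0.1, -0.7, 0.8]
opening: 0.995
```

```bash
python3 -c "
from h import *
d=wrist()
go([464.8,-122.7,30],-77.8)"
```

```text
lin [-0.3   0.06 11.31] rot [-0.003 -0.001 -0.007] | [ 465.7 -125.6  143.1] [-179.8   -0.   -78.2] t 2.98 F [-0.4  0.5 -0.5] op 0.999
```

Emit:
send_rows(
  plan=[
    {"linear": [-0.3,0,3],"rotation": [0,0,-0.007],"claw": 1},
    {"linear": [-0.3,0,6],"rotation": [0,0,-0.007],"claw": 1},
    {"linear": [-0.3,0,9],"rotation": [0,0,-0.007],"claw": 1},
    {"linear": [-0.3,0,10.5],"rotation": [0,0,-0.007],"claw": 1},
    {"linear": [-0.3,0,11.2],"rotation": [0,0,-0.007],"claw": 1},
  ],
)

```text
time_s: 3.4
tcp_pos: [463.2, -122.4, 28.0]
tool_rot: [179.9, 0.0, -77.8]
ft_force: [0.6, -0.6, 0.2]
opening: 1.001
```

Emit:
send_rows(
  plan=[
    {"linear": [0,0,0],"rotation": [0,0,0],"claw": 1},
    {"linear": [0,0,0],"rotation": [0,0,0],"claw": 1},
  ],
)

```text
time_s: 3.57
tcp_pos: [464.8, -122.1, 30.2]
tool_rot: [-179.9, -0.0, -77.7]
ft_force: [1.1, 0.2, 0.6]
opening: 0.999
```

```bash
python3 -c "
from h import *
d=wrist();cv2.imwrite('pics/w2.png',d['image'][:,:,::-1])
d=get_image('side');cv2.imwrite('pics/s2.png',d['image'][:,:,::-1])
go([464.8,-122.7,30],-77.8)"
```

```text
lin [0.06 0.05 0.08] rot [-0.003 -0.     0.001] | [ 465.2 -122.    30.8] [-179.8   -0.   -77.7] t 3.67 F [ 0.7  0.1 -0.2] op 1.003
```

View pics/w2.png

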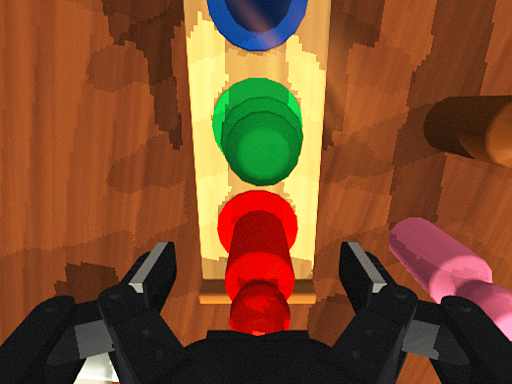

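View pics/s2.png

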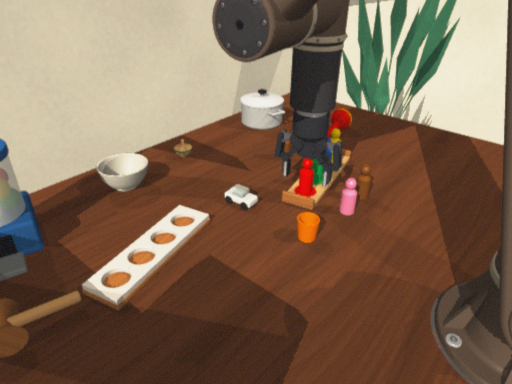

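```bash
cat >> h.py <<'E'
def proj(d,P):
    f=cam(d); c=rot(d['attitude']).T@(np.asarray(P,float)-d['position']); return c[:2]/c[2]*f+[d['cx'],d['cy']]
E
python3 -c "
from h import *
d=get_image('side')
im=d['image'][:,:,::-1].copy()
for p in ([465,-122,30],[465,-122,66],[465,-122,16],[507,-113,45],[423,-131,45]):
    u=proj(d,p);print(p,u);cv2.circle(im,tuple(int(x) for x in u),1,(255,0,255),-1)
cv2.imwrite('pics/s3.png',cv2.resize(im[90:240,230:400],None,fx=4,fy=4))
"
```

```text
[465, -122, 30] [304.3096378  185.22929229]
[465, -122, 66] [305.50762104 171.2669305 ]
[465, -122, 16] [303.85690273 190.5058694 ]
[507, -113, 45] [287.35348404 174.87646655]
[423, -131, 45] [322.94020598 184.26863063]
```

View pics/s3.png

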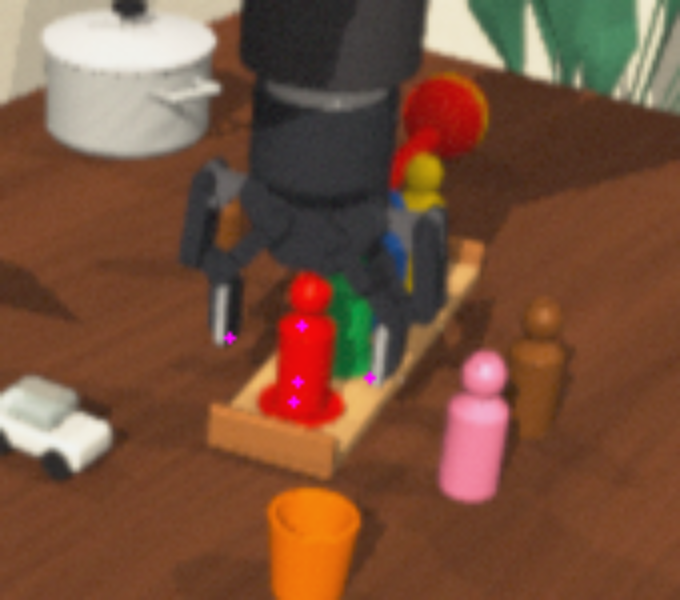

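Red is centred between the fingers, and the projected pads match the picture. Closing.

Emit:
send_rows(
  plan=[
    {"linear": [0,0,0],"rotation": [0,0,0],"claw": 0},
    {"linear": [0,0,0],"rotation": [0,0,0],"claw": 0},
    {"linear": [0,0,0],"rotation": [0,0,0],"claw": 0},
    {"linear": [0,0,0],"rotation": [0,0,0],"claw": 0},
    {"linear": [0,0,0],"rotation": [0,0,0],"claw": 0},
  ],
  grip_force=40,
)

```text
time_s: 4.13
tcp_pos: [464.0, -122.0, 29.7]
tool_rot: [-180.0, -0.0, -77.7]
ft_force: [-1.0, 0.6, 3.4]
opening: 0.362
```

Emit:
send_rows(
  plan=[
    {"linear": [0,0,0],"rotation": [0,0,0],"claw": 0},
    {"linear": [0,0,0],"rotation": [0,0,0],"claw": 0},
    {"linear": [0,0,0],"rotation": [0,0,0],"claw": 0},
  ],
)

```text
time_s: 4.38
tcp_pos: [464.1, -122.0, 29.7]
tool_rot: [-180.0, -0.0, -77.7]
ft_force: [-1.4, 0.7, 5.2]
opening: 0.362
```

Emit:
send_rows(
  plan=[
    {"linear": [0,0,-1.5],"rotation": [0,0,0],"claw": 0},
    {"linear": [0,0,-4],"rotation": [0,0,0],"claw": 0},
    {"linear": [0,0,-7.5],"rotation": [0,0,0],"claw": 0},
    {"linear": [0,0,-11],"rotation": [0,0,0],"claw": 0},
    {"linear": [0,0,-12.5],"rotation": [0,0,0],"claw": 0},
  ],
)

```text
time_s: 4.8
tcp_pos: [465.6, -122.1, 158.5]
tool_rot: [-179.7, -0.1, -77.7]
ft_force: [0.6, 0.1, -0.3]
opening: 0.359
```

```bash
python3 -c "
from h import *
d=get_image('side');cv2.imwrite('pics/s4.png',cv2.resize(d['image'][40:260,200:420,::-1],None,fx=2.6,fy=2.6))
go([580.2,138.3,150],-76.3)"
```

```text
lin [-23.02 -16.64   1.08] rot [-0.008 -0.002 -0.024] | [ 466.7 -122.1  159.9] [-1.796e+02 -1.000e-01 -7.770e+01] t 4.85 F [ 1.3 -0.6  2.1] op 0.365
```

View pics/s4.png

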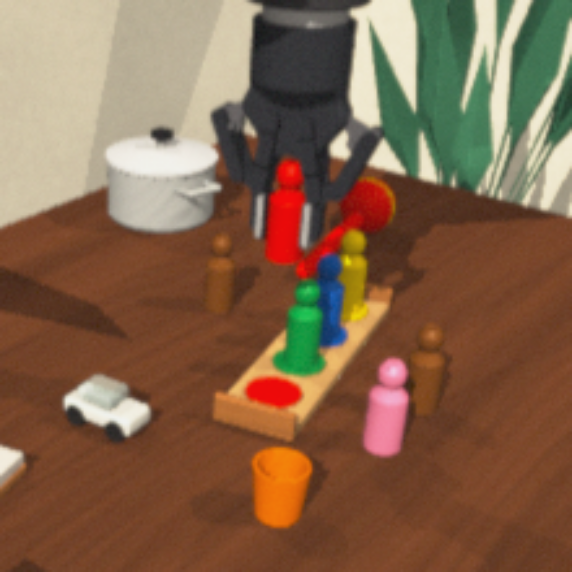

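Emit:
send_rows(
  plan=[
    {"linear": [-2.3,-1.7,0],"rotation": [0,0,0],"claw": 0},
    {"linear": [-5.6,-4.1,0],"rotation": [0,0,0],"claw": 0},
    {"linear": [-8.9,-6.5,0],"rotation": [0,0,-0.02],"claw": 0},
    {"linear": [-12.2,-8.9,0],"rotation": [0,0,-0.024],"claw": 0},
    {"linear": [-15.5,-11.3,0],"rotation": [0,0,-0.024],"claw": 0},
  ],
)

```text
time_s: 5.27
tcp_pos: [541.5, 55.2, 154.0]
tool_rot: [180.0, 0.0, -76.4]
ft_force: [0.1, -0.7, -0.3]
opening: 0.36
```

Emit:
send_rows(
  plan=[
    {"linear": [-3.1,-2.3,0],"rotation": [0,0,0],"claw": 0},
    {"linear": [-5.6,-4.1,0],"rotation": [0,0,0],"claw": 0},
    {"linear": [-7.2,-5.3,0],"rotation": [0,0,0],"claw": 0},
    {"linear": [-7.5,-5.5,0],"rotation": [0,0,0],"claw": 0},
    {"linear": [-7.5,-5.5,0],"rotation": [0,0,0],"claw": 0},
  ],
)

```text
time_s: 5.68
tcp_pos: [577.1, 140.4, 153.2]
tool_rot: [179.9, -0.0, -76.3]
ft_force: [0.1, 0.4, -0.3]
opening: 0.359
```

```bash
python3 - <<'E' 2>/dev/null
from h import *
go([580.2,138.3,24.5],-76.3)
d=wrist();W=cloud(d);hsv=cv2.cvtColor(d['image'],cv2.COLOR_RGB2HSV)
cv2.imwrite('pics/w5.png',d['image'][:,:,::-1])
go([580.2,138.3,24.5],-76.3)
m=(hsv[...,1]<90)&(hsv[...,2]>140)&(abs(W[...,2]-20)<7)
k,lab,st,_=cv2.connectedComponentsWithStats(m.astype(np.uint8)); i=1+st[1:,4].argmax()
mm=(lab==i).astype(np.uint8); print('z',np.nanmedian(W[mm>0][:,2]), 'rect',cv2.minAreaRect(W[mm>0][:,:2].astype(np.float32)))
c,h=cv2.findContours(mm,cv2.RETR_CCOMP,cv2.CHAIN_APPROX_NONE)
for j,cc in enumerate(c):
    if h[0][j][3]>=0 and len(cc)>40:
        Q=np.array([ray_plane(d,*p[0],20)[:2] for p in cc],np.float32)
        print('well',np.round(np.hstack([np.ravel(x) for x in cv2.fitEllipse(Q)]),1))
E
```

```text
lin [ 0.28 -0.27 12.87] rot [ 0.002 -0.     0.   ] | [577.1 140.4 153.2] [179.9  -0.  -76.3] t 5.68 F [ 0.1  0.4 -0.3] op 0.359
lin [ 0.18 -0.35 12.88] rot [ 0.002 -0.    -0.   ] | [576.6 139.3 153.3] [179.9  -0.  -76.3] t 5.73 F [-0.9 -1.1 -1.3] op 0.36
z 20.3071330744408 rect ((579.6688232421875, 152.3180694580078), (74.20901489257812, 104.3125991821289), 13.558323860168457)
well [582.9 138.6  47.   47.9  89.4]
```

View pics/w5.png

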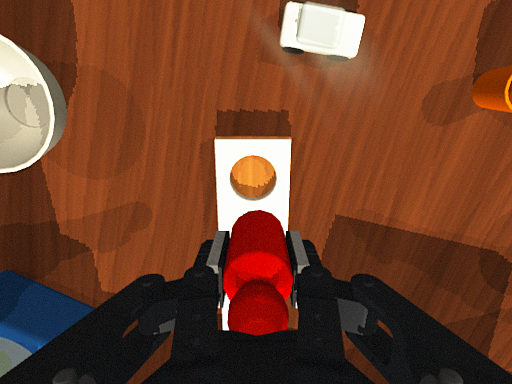

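The well is at (253,177) and red hangs upright between the pads. The wrist reading puts the well at (582.9,138.6); I'll use (581.5,138.5).

Emit:
send_rows(
  plan=[
    {"linear": [0.2,-0.4,3],"rotation": [0,0,0],"claw": 0},
    {"linear": [0.2,-0.4,6],"rotation": [0,0,0],"claw": 0},
    {"linear": [0.2,-0.4,9],"rotation": [0,0,0],"claw": 0},
    {"linear": [0.2,-0.4,10.8],"rotation": [0,0,0],"claw": 0},
    {"linear": [0.2,-0.4,11.2],"rotation": [0,0,0],"claw": 0},
  ],
)

```text
time_s: 6.15
tcp_pos: [578.7, 135.7, 38.8]
tool_rot: [179.6, -0.1, -76.5]
ft_force: [0.2, -0.9, -0.6]
opening: 0.362
```

Emit:
send_rows(
  plan=[
    {"linear": [0,0,0],"rotation": [0,0,0],"claw": 0},
    {"linear": [0,0,0],"rotation": [0,0,0],"claw": 0},
    {"linear": [0,0,0],"rotation": [0,0,0],"claw": 0},
  ],
)

```text
time_s: 6.4
tcp_pos: [582.5, 138.4, 44.1]
tool_rot: [-179.9, 0.0, -76.4]
ft_force: [0.9, 0.5, -0.6]
opening: 0.365
```

```bash
python3 - <<'E' 2>/dev/null
from h import *
d=wrist()
cv2.imwrite('pics/w6.png',d['image'][:,:,::-1])
d=get_image('side');cv2.imwrite('pics/s6.png',cv2.resize(d['image'][100:320,80:300,::-1],None,fx=2.6,fy=2.6))
go([581.5,138.5,24.5],-76.3)
E
```

```text
lin [-0.01  0.1   1.95] rot [-0.003  0.001 -0.001] | [582.4 138.6  44. ] [-179.8    0.   -76.4] t 6.5 F [ 0.3  0.1 -0.3] op 0.358
```

View pics/s6.png

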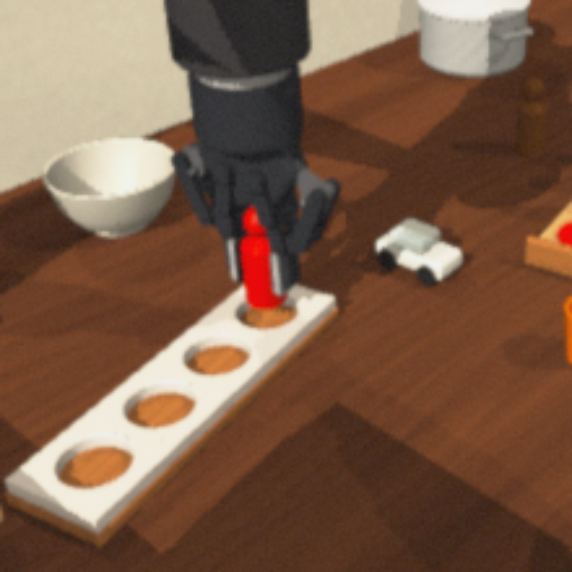

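Red sits over the rightmost well. Lowering slowly.

Emit:
send_rows(
  plan=[
    {"linear": [0,0.05,0.7],"rotation": [0,0,0],"claw": 0},
    {"linear": [0,0.05,1.3],"rotation": [0,0,0],"claw": 0},
    {"linear": [0,0.05,1.8],"rotation": [0,0,0],"claw": 0},
    {"linear": [0,0.05,1.95],"rotation": [0,0,0],"claw": 0},
    {"linear": [0,0.05,1.95],"rotation": [0,0,0],"claw": 0},
  ],
)

```text
time_s: 6.92
tcp_pos: [580.9, 138.1, 23.5]
tool_rot: [180.0, -0.0, -76.3]
ft_force: [-3.6, -0.2, 12.4]
opening: 0.362
```

```bash
python3 - <<'E' 2>/dev/null
from h import *
d=get_image('side');cv2.imwrite('pics/s7.png',cv2.resize(d['image'][100:320,80:300,::-1],None,fx=2.6,fy=2.6))
go([581.5,138.5,24.5],-76.3)
E
```

```text
lin [-0.02 -0.07 -0.1 ] rot [ 0. -0. -0.] | [580.9 138.1  23.5] [180.   -0.  -76.3] t 6.97 F [-4.2  0.5 11.4] op 0.362
```

View pics/s7.png

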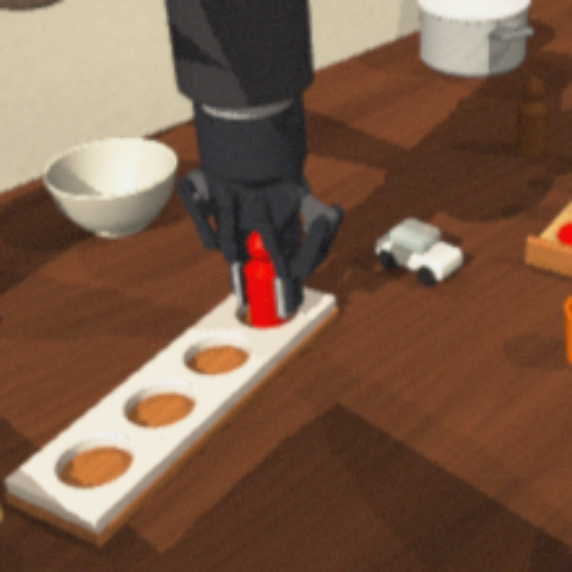

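Foot contact at 12 N. I'll ease up a touch and release.

Emit:
send_rows(
  plan=[
    {"linear": [0,0,-0.1],"rotation": [0,0,0],"claw": 0},
    {"linear": [0,0,-0.1],"rotation": [0,0,0],"claw": 0.45},
    {"linear": [0,0,-0.1],"rotation": [0,0,0],"claw": 0.7},
    {"linear": [0,0,-0.1],"rotation": [0,0,0],"claw": 1},
    {"linear": [0,0,-0.1],"rotation": [0,0,0],"claw": 1},
  ],
)

```text
time_s: 7.38
tcp_pos: [581.0, 138.1, 23.4]
tool_rot: [180.0, -0.0, -76.4]
ft_force: [-0.8, 0.7, 0.1]
opening: 0.858
```

Emit:
send_rows(
  plan=[
    {"linear": [0,0,-0.5],"rotation": [0,0,0],"claw": 1},
    {"linear": [0,0,-3],"rotation": [0,0,0],"claw": 1},
    {"linear": [0,0,-7],"rotation": [0,0,0],"claw": 1},
    {"linear": [0,0,-11],"rotation": [0,0,0],"claw": 1},
    {"linear": [0,0,-12.5],"rotation": [0,0,0],"claw": 1},
  ],
)

```text
time_s: 7.8
tcp_pos: [583.5, 139.0, 155.0]
tool_rot: [-179.6, 0.0, -76.3]
ft_force: [1.0, 0.6, 1.6]
opening: 1.003
```

```bash
python3 - <<'E' 2>/dev/null
from h import *
d=get_image('side');cv2.imwrite('pics/s8.png',cv2.resize(d['image'][100:320,80:300,::-1],None,fx=2.6,fy=2.6))
go([478,-184,150],-77.8)
E
```

```text
lin [28.9  17.98  0.41] rot [-0.01   0.002  0.026] | [584.2 139.3 156.3] [-1.794e+02  1.000e-01 -7.630e+01] t 7.85 F [0.7 1.2 2.5] op 0.998
```

View pics/s8.png

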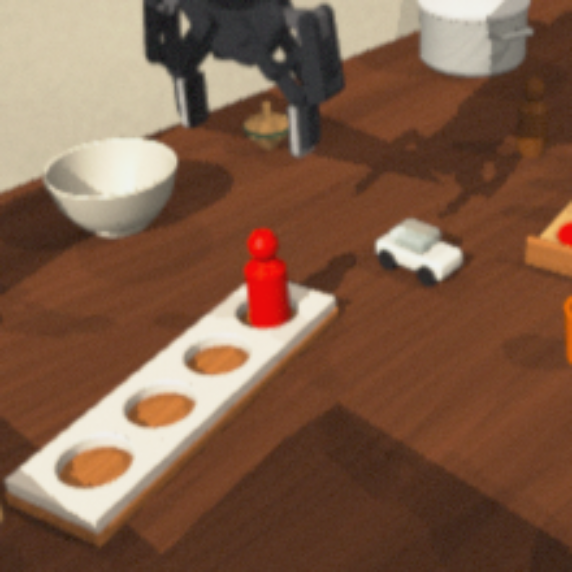

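Red stands upright in the rightmost well (268,300 in the crop). Green is next.

Emit:
send_rows(
  plan=[
    {"linear": [3,1.8,0],"rotation": [0,0,0.01],"claw": 1},
    {"linear": [6.5,4,0],"rotation": [0,0,0.026],"claw": 1},
    {"linear": [10,6.1,0],"rotation": [0,0,0.026],"claw": 1},
    {"linear": [13.5,8.3,0],"rotation": [0,0,0.026],"claw": 1},
    {"linear": [17,10.4,0],"rotation": [0,0,0.026],"claw": 1},
  ],
)

```text
time_s: 8.27
tcp_pos: [518.9, -53.0, 149.1]
tool_rot: [-180.0, 0.0, -77.8]
ft_force: [0.1, -1.1, 0.2]
opening: 0.999
```

```bash
python3 -c "
from h import *
go([477.8,-183.6,145],-77.8)"
```

```text
lin [11.89  6.78  0.41] rot [-0.  0. -0.] | [518.9 -53.  149.1] [-180.     0.   -77.8] t 8.27 F [ 0.1 -1.1  0.2] op 0.999
```

Emit:
send_rows(
  plan=[
    {"linear": [3.3,2,0],"rotation": [0,0,0],"claw": 1},
    {"linear": [6.5,4,0.2],"rotation": [0,0,0],"claw": 1},
    {"linear": [9.5,5.8,0.4],"rotation": [0,0,0],"claw": 1},
    {"linear": [11.5,6.9,0.4],"rotation": [0,0,0],"claw": 1},
    {"linear": [11.8,7.1,0.4],"rotation": [0,0,0],"claw": 1},
  ],
)

```text
time_s: 8.68
tcp_pos: [473.8, -184.6, 144.9]
tool_rot: [180.0, 0.0, -78.0]
ft_force: [0.6, -0.6, -0.7]
opening: 1.001
```

Emit:
send_rows(
  plan=[
    {"linear": [0,0,0],"rotation": [0,0,0],"claw": 1},
    {"linear": [0,0,0],"rotation": [0,0,0],"claw": 1},
  ],
)

```text
time_s: 8.85
tcp_pos: [475.6, -181.9, 145.0]
tool_rot: [-180.0, 0.0, -77.9]
ft_force: [-0.6, 0.2, -0.2]
opening: 1.0
```

```bash
python3 -c "
from h import *
d=wrist();cv2.imwrite('pics/w9.png',d['image'][:,:,::-1])
go([477.8,-183.6,30],-77.8)"
```

```text
lin [ 0.26 -0.14 11.49] rot [-0.    -0.    -0.001] | [ 475.8 -181.4  144.9] [-180.    -0.   -77.8] t 8.9 F [ 0.2 -0.7 -0.9] op 1.001
```

View pics/w9.png

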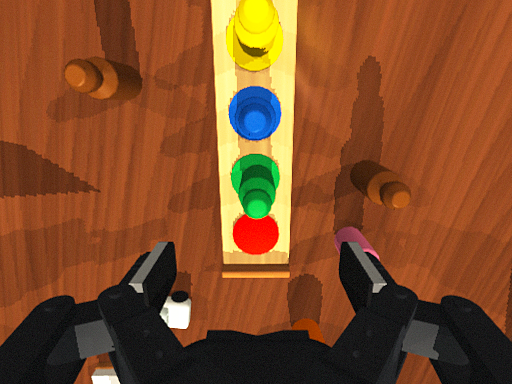

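Green (257,185) lies between the fingers and the red disc (255,233) is empty. Descending with a small correction, then a settle row.

Emit:
send_rows(
  plan=[
    {"linear": [0.2,-0.15,3],"rotation": [0,0,0],"claw": 1},
    {"linear": [0.2,-0.15,6],"rotation": [0,0,0],"claw": 1},
    {"linear": [0.2,-0.15,9],"rotation": [0,0,0],"claw": 1},
    {"linear": [0.2,-0.15,10.8],"rotation": [0,0,0],"claw": 1},
    {"linear": [0.2,-0.15,11.4],"rotation": [0,0,0],"claw": 1},
  ],
)

```text
time_s: 9.32
tcp_pos: [475.9, -182.2, 28.0]
tool_rot: [179.7, 0.1, -77.8]
ft_force: [-0.9, 0.6, 0.4]
opening: 1.003
```

Emit:
send_rows(
  plan=[
    {"linear": [0,0,0],"rotation": [0,0,0],"claw": 1},
    {"linear": [0,0,0],"rotation": [0,0,0],"claw": 1},
    {"linear": [0,0,0],"rotation": [0,0,0],"claw": 1},
  ],
)

```text
time_s: 9.57
tcp_pos: [478.7, -183.1, 32.1]
tool_rot: [-179.9, -0.0, -77.8]
ft_force: [0.1, 0.5, -0.2]
opening: 0.999
```

```bash
python3 -c "
from h import *
d=wrist();cv2.imwrite('pics/w10.png',d['image'][:,:,::-1])
go([477.8,-183.6,30],-77.8)"
```

```text
lin [0.02 0.09 0.22] rot [-0.003 -0.001 -0.   ] | [ 478.7 -183.3   32.3] [-179.9   -0.   -77.8] t 9.62 F [-0.5 -0.1  0.4] op 1.002
```

View pics/w10.png

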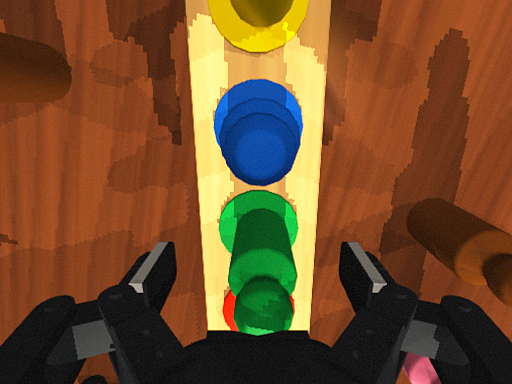

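Emit:
send_rows(
  plan=[
    {"linear": [0,0.05,0.15],"rotation": [0,0,0],"claw": 0},
    {"linear": [0,0.05,0.15],"rotation": [0,0,0],"claw": 0},
    {"linear": [0,0.05,0.15],"rotation": [0,0,0],"claw": 0},
    {"linear": [0,0.05,0.15],"rotation": [0,0,0],"claw": 0},
    {"linear": [0,0.05,0.15],"rotation": [0,0,0],"claw": 0},
  ],
)

```text
time_s: 10.03
tcp_pos: [477.1, -183.7, 29.7]
tool_rot: [-180.0, -0.0, -77.9]
ft_force: [-0.5, 2.1, 2.6]
opening: 0.362
```

Emit:
send_rows(
  plan=[
    {"linear": [0,0,0],"rotation": [0,0,0],"claw": 0},
    {"linear": [0,0,0],"rotation": [0,0,0],"claw": 0},
  ],
)

```text
time_s: 10.2
tcp_pos: [477.1, -183.7, 29.7]
tool_rot: [-180.0, -0.0, -77.8]
ft_force: [-1.3, 0.7, 7.1]
opening: 0.365
```

Emit:
send_rows(
  plan=[
    {"linear": [0,0,-1.5],"rotation": [0,0,0],"claw": 0},
    {"linear": [0,0,-4],"rotation": [0,0,0],"claw": 0},
    {"linear": [0,0,-7.5],"rotation": [0,0,0],"claw": 0},
    {"linear": [0,0,-11],"rotation": [0,0,0],"claw": 0},
    {"linear": [0,0,-12.5],"rotation": [0,0,0],"claw": 0},
  ],
)

```text
time_s: 10.62
tcp_pos: [478.6, -184.0, 158.6]
tool_rot: [-179.7, -0.1, -77.8]
ft_force: [0.4, 0.1, -0.6]
opening: 0.363
```

```bash
python3 -c "
from h import *
d=get_image('side');cv2.imwrite('pics/s11.png',cv2.resize(d['image'][40:260,200:420,::-1],None,fx=2.6,fy=2.6))
go([566.8,198.7,154],-76.3)"
```

```text
lin [-35.58 -16.61   0.62] rot [-0.007 -0.003 -0.026] | [ 479.6 -184.1  160. ] [-179.6   -0.2  -77.8] t 10.67 F [ 1.8 -0.5  2.8] op 0.362
```

View pics/s11.png

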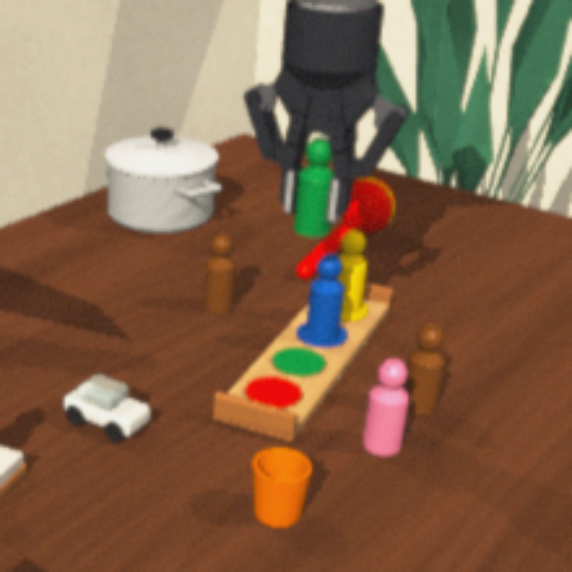

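Emit:
send_rows(
  plan=[
    {"linear": [-2.5,-1.2,0],"rotation": [0,0,-0.01],"claw": 0},
    {"linear": [-6,-2.8,0],"rotation": [0,0,-0.026],"claw": 0},
    {"linear": [-9.6,-4.5,0],"rotation": [0,0,-0.026],"claw": 0},
    {"linear": [-13.2,-6.2,0],"rotation": [0,0,-0.026],"claw": 0},
    {"linear": [-16.8,-7.9,0],"rotation": [0,0,-0.026],"claw": 0},
  ],
)

```text
time_s: 11.08
tcp_pos: [518.5, -1.1, 154.0]
tool_rot: [180.0, 0.0, -76.4]
ft_force: [0.0, -0.9, -0.6]
opening: 0.359
```

```bash
python3 -c "
from h import *
go([566.8,198.7,154],-76.3)"
```

```text
lin [-18.29  -9.39   0.  ] rot [ 0.     0.    -0.002] | [518.5  -1.1 154. ] [180.    0.  -76.4] t 11.08 F [ 0.  -0.9 -0.6] op 0.359
```

Emit:
send_rows(
  plan=[
    {"linear": [-3.6,-1.8,0],"rotation": [0,0,0],"claw": 0},
    {"linear": [-7.2,-3.6,0],"rotation": [0,0,0],"claw": 0},
    {"linear": [-10.8,-5.4,0],"rotation": [0,0,0],"claw": 0},
    {"linear": [-14.4,-7.2,0],"rotation": [0,0,0],"claw": 0},
    {"linear": [-16.7,-8.5,0],"rotation": [0,0,0],"claw": 0},
  ],
)

```text
time_s: 11.5
tcp_pos: [562.2, 182.9, 153.6]
tool_rot: [180.0, 0.0, -76.3]
ft_force: [0.4, -0.4, -0.6]
opening: 0.362
```

Emit:
send_rows(
  plan=[
    {"linear": [-1.2,-0.7,0],"rotation": [0,0,0],"claw": 0},
    {"linear": [-1.7,-0.9,0],"rotation": [0,0,0],"claw": 0},
    {"linear": [-1.7,-0.9,0],"rotation": [0,0,0],"claw": 0},
    {"linear": [-1.7,-0.9,0],"rotation": [0,0,0],"claw": 0},
  ],
)

```text
time_s: 11.83
tcp_pos: [566.2, 197.3, 153.8]
tool_rot: [179.9, -0.0, -76.4]
ft_force: [-1.0, -0.6, -0.9]
opening: 0.362
```

```bash
cat > wells.py <<'E'
from h import *
import sys
def run(tx,ty,name):
    d=wrist();W=cloud(d);hsv=cv2.cvtColor(d['image'],cv2.COLOR_RGB2HSV)
    cv2.imwrite(name,d['image'][:,:,::-1])
    m=(hsv[...,1]<90)&(hsv[...,2]>140)&(abs(W[...,2]-20)<7)
    k,lab,st,_=cv2.connectedComponentsWithStats(m.astype(np.uint8)); i=1+st[1:,4].argmax()
    mm=(lab==i).astype(np.uint8); print('z',np.nanmedian(W[mm>0][:,2]))
    c,h=cv2.findContours(mm,cv2.RETR_CCOMP,cv2.CHAIN_APPROX_NONE)
    for j,cc in enumerate(c):
        if h[0][j][3]>=0 and len(cc)>40:
            Q=np.array([ray_plane(d,*p[0],20)[:2] for p in cc],np.float32)
            print('well',np.round(np.hstack([np.ravel(x) for x in cv2.fitEllipse(Q)]),1))
    go([tx,ty,44],-76.3)
run(float(sys.argv[1]),float(sys.argv[2]),sys.argv[3])
E
python3 wells.py 566.8 198.7 pics/w12.png 2>/dev/null
```

```text
z 20.303603293134472
well [568.4 198.6  46.4  47.5 101.9]
well [582.8 139.2  47.7  48.   10. ]
lin [-0.16 -0.11 11.  ] rot [ 0.001 -0.    -0.002] | [566.2 197.  154. ] [179.9  -0.  -76.4] t 11.88 F [-0.3 -0.6 -0.9] op 0.361
```

View pics/w12.png

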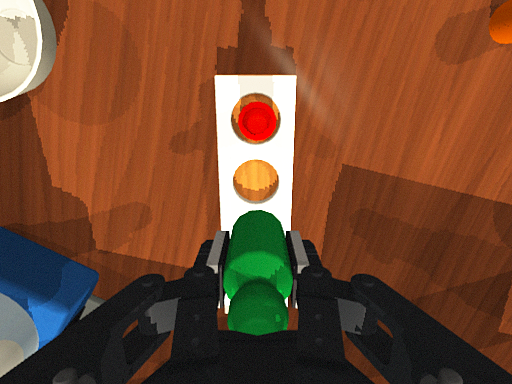

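Red stands in its well (257,121), and green is headed for the next one (256,182). Descending.

Emit:
send_rows(
  plan=[
    {"linear": [-0.15,-0.15,3],"rotation": [0,0,0],"claw": 0},
    {"linear": [-0.15,-0.15,6],"rotation": [0,0,0],"claw": 0},
    {"linear": [-0.15,-0.15,9],"rotation": [0,0,0],"claw": 0},
    {"linear": [-0.15,-0.15,10.8],"rotation": [0,0,0],"claw": 0},
    {"linear": [-0.15,-0.15,11.2],"rotation": [0,0,0],"claw": 0},
  ],
)

```text
time_s: 12.3
tcp_pos: [565.6, 197.2, 39.1]
tool_rot: [179.7, -0.1, -76.5]
ft_force: [-0.8, -0.6, -0.3]
opening: 0.361
```

Emit:
send_rows(
  plan=[
    {"linear": [0,0,0],"rotation": [0,0,0],"claw": 0},
    {"linear": [0,0,0],"rotation": [0,0,0],"claw": 0},
    {"linear": [0,0,0],"rotation": [0,0,0],"claw": 0},
  ],
)

```text
time_s: 12.55
tcp_pos: [568.9, 200.3, 44.1]
tool_rot: [-179.8, 0.0, -76.4]
ft_force: [0.5, 0.3, 0.3]
opening: 0.358
```

```bash
python3 -c "
from h import *
d=get_image('side');cv2.imwrite('pics/s13.png',cv2.resize(d['image'][100:320,80:300,::-1],None,fx=2.6,fy=2.6))
go([567.5,198.7,24.5],-76.3)"
```

```text
lin [0.13 0.18 1.96] rot [-0.003  0.001 -0.001] | [568.8 200.4  44.1] [-1.798e+02  1.000e-01 -7.640e+01] t 12.6 F [-0.4 -0.1 -0.1] op 0.362
```

View pics/s13.png

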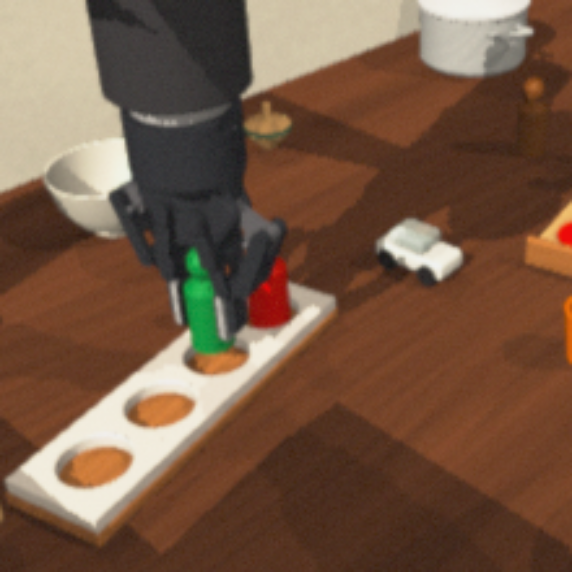

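Emit:
send_rows(
  plan=[
    {"linear": [0.1,0.1,0.7],"rotation": [0,0,0],"claw": 0},
    {"linear": [0.1,0.1,1.3],"rotation": [0,0,0],"claw": 0},
    {"linear": [0.1,0.1,1.7],"rotation": [0,0,0],"claw": 0},
    {"linear": [0.1,0.1,1.85],"rotation": [0,0,0],"claw": 0},
    {"linear": [0.1,0.1,1.85],"rotation": [0,0,0],"claw": 0},
  ],
)

```text
time_s: 13.02
tcp_pos: [566.8, 198.7, 23.8]
tool_rot: [180.0, -0.0, -76.3]
ft_force: [-1.4, -0.8, 3.4]
opening: 0.361
```

Emit:
send_rows(
  plan=[
    {"linear": [0,0,0],"rotation": [0,0,0],"claw": 0},
  ],
)

```text
time_s: 13.1
tcp_pos: [566.8, 198.7, 23.8]
tool_rot: [180.0, -0.0, -76.4]
ft_force: [-2.2, -1.2, 3.9]
opening: 0.357
```

Light contact (4 N) at 23.8 mm, so the foot is on the floor. Releasing.

Emit:
send_rows(
  plan=[
    {"linear": [0,0,0],"rotation": [0,0,0],"claw": 0.45},
    {"linear": [0,0,0],"rotation": [0,0,0],"claw": 0.7},
    {"linear": [0,0,0],"rotation": [0,0,0],"claw": 1},
    {"linear": [0,0,0],"rotation": [0,0,0],"claw": 1},
    {"linear": [0,0,0],"rotation": [0,0,0],"claw": 1},
  ],
)

```text
time_s: 13.52
tcp_pos: [567.1, 198.9, 23.7]
tool_rot: [-180.0, 0.0, -76.4]
ft_force: [-0.0, 0.3, 0.4]
opening: 0.984
```

Emit:
send_rows(
  plan=[
    {"linear": [0,0,-0.5],"rotation": [0,0,0],"claw": 1},
    {"linear": [0,0,-3],"rotation": [0,0,0],"claw": 1},
    {"linear": [0,0,-7],"rotation": [0,0,0],"claw": 1},
    {"linear": [0,0,-11],"rotation": [0,0,0],"claw": 1},
    {"linear": [0,0,-12.2],"rotation": [0,0,0],"claw": 1},
  ],
)

```text
time_s: 13.93
tcp_pos: [569.8, 200.1, 152.7]
tool_rot: [-179.5, 0.1, -76.3]
ft_force: [1.1, 0.6, 1.1]
opening: 1.0
```

```bash
python3 -c "
from h import *
d=get_image('side');cv2.imwrite('pics/s14.png',cv2.resize(d['image'][100:320,80:300,::-1],None,fx=2.6,fy=2.6))
go([491,-244.2,145],-77.8)"
```

```text
lin [41.32 18.21  0.53] rot [-0.009  0.003  0.026] | [570.  200.3 153.1] [-1.795e+02  1.000e-01 -7.630e+01] t 13.98 F [0.9 1.2 2.4] op 0.994
```

View pics/s14.png

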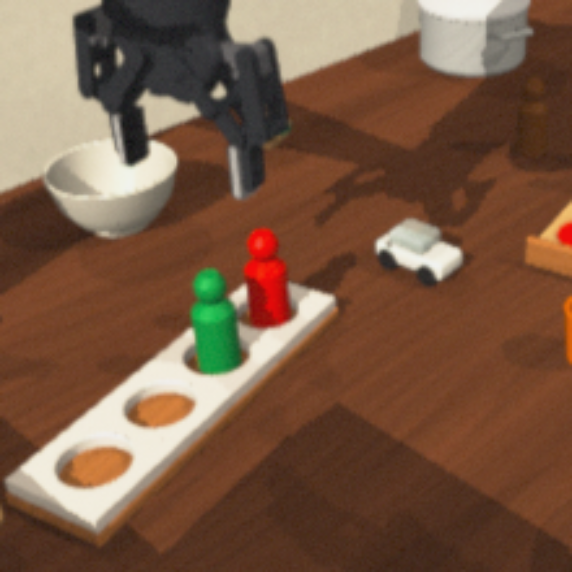

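Green and red stand upright. Blue is next.

Emit:
send_rows(
  plan=[
    {"linear": [3,1.3,0],"rotation": [0,0,0.01],"claw": 1},
    {"linear": [6.7,2.9,0],"rotation": [0,0,0.026],"claw": 1},
    {"linear": [10.5,4.6,0],"rotation": [0,0,0.026],"claw": 1},
    {"linear": [14.3,6.2,0],"rotation": [0,0,0.026],"claw": 1},
    {"linear": [18,7.8,0],"rotation": [0,0,0.026],"claw": 1},
  ],
)

```text
time_s: 14.4
tcp_pos: [533.1, 4.0, 146.4]
tool_rot: [-180.0, 0.0, -77.8]
ft_force: [1.1, 0.1, -0.3]
opening: 0.998
```

Emit:
send_rows(
  plan=[
    {"linear": [3.7,1.6,0],"rotation": [0,0,0],"claw": 1},
    {"linear": [7.4,3.2,0],"rotation": [0,0,0],"claw": 1},
    {"linear": [11.1,4.8,0],"rotation": [0,0,0],"claw": 1},
    {"linear": [14.8,6.4,0],"rotation": [0,0,0],"claw": 1},
    {"linear": [18.5,8,0],"rotation": [0,0,0],"claw": 1},
  ],
)

```text
time_s: 14.82
tcp_pos: [493.8, -193.9, 146.6]
tool_rot: [-179.9, -0.0, -77.8]
ft_force: [0.9, -0.3, -0.2]
opening: 0.996
```

```bash
python3 -c "
from h import *
go([491.2,-244.2,145],-77.8)"
```

```text
lin [4.86 1.32 0.16] rot [-0.001 -0.    -0.001] | [ 493.8 -193.9  146.6] [-179.9   -0.   -77.8] t 14.82 F [ 0.9 -0.3 -0.2] op 0.996
```

Emit:
send_rows(
  plan=[
    {"linear": [2.8,0.9,0],"rotation": [0,0,0],"claw": 1},
    {"linear": [4.3,1.3,0],"rotation": [0,0,0],"claw": 1},
    {"linear": [4.7,1.4,0.1],"rotation": [0,0,0],"claw": 1},
    {"linear": [4.7,1.4,0.1],"rotation": [0,0,0],"claw": 1},
    {"linear": [4.7,1.4,0.1],"rotation": [0,0,0],"claw": 1},
  ],
)

```text
time_s: 15.23
tcp_pos: [490.5, -240.8, 144.8]
tool_rot: [180.0, 0.0, -77.9]
ft_force: [1.9, -1.0, -0.6]
opening: 1.003
```

```bash
python3 -c "
from h import *
d=wrist();cv2.imwrite('pics/w15.png',d['image'][:,:,::-1])
go([491.2,-244.2,30],-77.8)"
```

```text
lin [ 0.38  0.03 11.49] rot [-0.     0.    -0.001] | [ 490.7 -240.4  144.9] [-180.     0.   -77.8] t 15.28 F [0.6 0.1 0.6] op 0.999
```

View pics/w15.png

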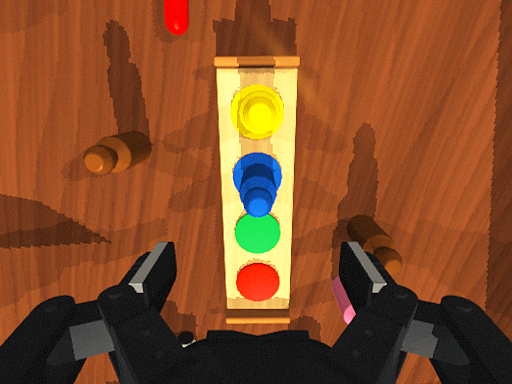

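Blue (258,187) is next along the row, and the brown look-alikes (100,160) and (380,250) are clear of the fingers.

Emit:
send_rows(
  plan=[
    {"linear": [0.25,0,3],"rotation": [0,0,0],"claw": 1},
    {"linear": [0.25,0,6],"rotation": [0,0,0],"claw": 1},
    {"linear": [0.25,0,9],"rotation": [0,0,0],"claw": 1},
    {"linear": [0.25,0,10.8],"rotation": [0,0,0],"claw": 1},
    {"linear": [0.25,0,11.5],"rotation": [0,0,0],"claw": 1},
  ],
)

```text
time_s: 15.7
tcp_pos: [489.7, -241.9, 27.2]
tool_rot: [179.8, 0.1, -77.8]
ft_force: [0.2, 0.2, 0.3]
opening: 0.998
```

Emit:
send_rows(
  plan=[
    {"linear": [0,0,0],"rotation": [0,0,0],"claw": 1},
    {"linear": [0,0,0],"rotation": [0,0,0],"claw": 1},
    {"linear": [0,0,0],"rotation": [0,0,0],"claw": 1},
  ],
)

```text
time_s: 15.95
tcp_pos: [492.5, -243.3, 31.3]
tool_rot: [-179.9, -0.1, -77.8]
ft_force: [0.3, 0.3, 1.0]
opening: 1.002
```

```bash
python3 -c "
from h import *
d=wrist();cv2.imwrite('pics/w16.png',d['image'][:,:,::-1])
go([491.2,-244.2,30],-77.8)"
```

```text
lin [0.05 0.14 0.14] rot [-0.002 -0.001 -0.   ] | [ 492.5 -243.4   31.4] [-1.799e+02 -1.000e-01 -7.780e+01] t 16.0 F [-0.7  0.1  0.2] op 1.003
```

View pics/w16.png

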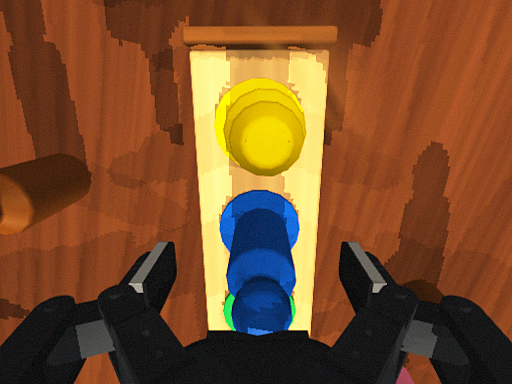

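Emit:
send_rows(
  plan=[
    {"linear": [0,0.05,0.1],"rotation": [0,0,0],"claw": 0},
    {"linear": [0,0.05,0.1],"rotation": [0,0,0],"claw": 0},
    {"linear": [0,0.05,0.1],"rotation": [0,0,0],"claw": 0},
    {"linear": [0,0.05,0.1],"rotation": [0,0,0],"claw": 0},
    {"linear": [0,0.05,0.1],"rotation": [0,0,0],"claw": 0},
  ],
)

```text
time_s: 16.42
tcp_pos: [490.9, -243.7, 29.3]
tool_rot: [-180.0, -0.0, -77.9]
ft_force: [-0.3, 1.7, 1.9]
opening: 0.362
```

Emit:
send_rows(
  plan=[
    {"linear": [0,0,0],"rotation": [0,0,0],"claw": 0},
    {"linear": [0,0,0],"rotation": [0,0,0],"claw": 0},
  ],
)

```text
time_s: 16.58
tcp_pos: [490.9, -243.7, 29.3]
tool_rot: [-180.0, -0.0, -77.8]
ft_force: [-1.2, 0.6, 5.7]
opening: 0.36
```

Emit:
send_rows(
  plan=[
    {"linear": [0,0,-1.5],"rotation": [0,0,0],"claw": 0},
    {"linear": [0,0,-4],"rotation": [0,0,0],"claw": 0},
    {"linear": [0,0,-7.5],"rotation": [0,0,0],"claw": 0},
    {"linear": [0,0,-11],"rotation": [0,0,0],"claw": 0},
    {"linear": [0,0,-12.5],"rotation": [0,0,0],"claw": 0},
  ],
)

```text
time_s: 17.0
tcp_pos: [492.4, -244.2, 158.2]
tool_rot: [-179.7, -0.1, -77.8]
ft_force: [1.8, -0.7, -0.3]
opening: 0.361
```

```bash
python3 -c "
from h import *
d=get_image('side');cv2.imwrite('pics/s17.png',cv2.resize(d['image'][40:260,200:420,::-1],None,fx=2.6,fy=2.6))
go([552.8,259,154],-76.3)"
```

```text
lin [-47.95 -16.44   0.51] rot [-0.007 -0.004 -0.026] | [ 493.3 -244.4  159.7] [-179.6   -0.2  -77.8] t 17.05 F [ 1.2 -0.5  1.7] op 0.362
```

View pics/s17.png

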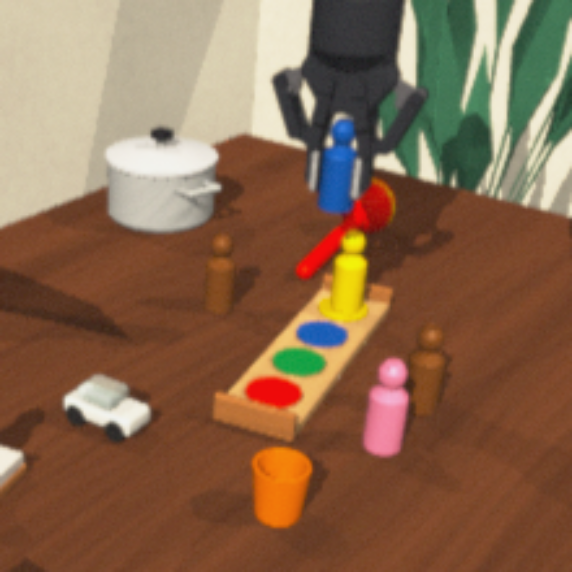

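Emit:
send_rows(
  plan=[
    {"linear": [-2.5,-0.9,0],"rotation": [0,0,-0.01],"claw": 0},
    {"linear": [-6,-2.1,0],"rotation": [0,0,-0.026],"claw": 0},
    {"linear": [-9.7,-3.4,0],"rotation": [0,0,-0.026],"claw": 0},
    {"linear": [-13.4,-4.7,0],"rotation": [0,0,-0.026],"claw": 0},
    {"linear": [-17.1,-5.9,0],"rotation": [0,0,-0.026],"claw": 0},
  ],
)

```text
time_s: 17.47
tcp_pos: [512.1, -62.5, 153.4]
tool_rot: [180.0, 0.0, -76.4]
ft_force: [0.7, -0.5, -0.4]
opening: 0.367
```

Emit:
send_rows(
  plan=[
    {"linear": [-3.7,-1.4,0],"rotation": [0,0,0],"claw": 0},
    {"linear": [-7.4,-2.8,0],"rotation": [0,0,0],"claw": 0},
    {"linear": [-11.1,-4.2,0],"rotation": [0,0,0],"claw": 0},
    {"linear": [-14.8,-5.6,0],"rotation": [0,0,0],"claw": 0},
    {"linear": [-18.5,-7,0],"rotation": [0,0,0],"claw": 0},
  ],
)

```text
time_s: 17.88
tcp_pos: [536.3, 134.2, 153.4]
tool_rot: [180.0, 0.0, -76.4]
ft_force: [1.2, 0.0, -0.6]
opening: 0.362
```

```bash
python3 -c "
from h import *
go([552.6,259,154],-76.3)"
```

```text
lin [-11.74  -4.53  -0.06] rot [ 0.     0.    -0.001] | [536.3 134.2 153.4] [180.    0.  -76.4] t 17.88 F [ 1.2  0.  -0.6] op 0.362
```

Emit:
send_rows(
  plan=[
    {"linear": [-3.7,-1.4,0],"rotation": [0,0,0],"claw": 0},
    {"linear": [-7.4,-2.8,0],"rotation": [0,0,0],"claw": 0},
    {"linear": [-10.2,-3.9,0],"rotation": [0,0,0],"claw": 0},
    {"linear": [-11.5,-4.4,0],"rotation": [0,0,0],"claw": 0},
    {"linear": [-11.8,-4.5,0],"rotation": [0,0,0],"claw": 0},
  ],
)

```text
time_s: 18.3
tcp_pos: [552.6, 260.0, 152.6]
tool_rot: [179.9, -0.0, -76.2]
ft_force: [0.3, -0.1, -1.0]
opening: 0.363
```

Emit:
send_rows(
  plan=[
    {"linear": [0,0,0],"rotation": [0,0,0],"claw": 0},
    {"linear": [0,0,0],"rotation": [0,0,0],"claw": 0},
  ],
)

```text
time_s: 18.47
tcp_pos: [552.2, 256.6, 153.2]
tool_rot: [179.9, -0.0, -76.4]
ft_force: [-0.7, 0.1, -0.7]
opening: 0.359
```

```bash
python3 wells.py 552.6 259 pics/w18.png 2>/dev/null
```

```text
z 20.32736658799047
well [553.7 259.4  47.8  48.2  83.2]
well [568.3 199.3  48.3  48.5 173.5]
well [582.8 138.2  47.2  53.    7. ]
lin [-0.26 -0.09 10.95] rot [ 0.001 -0.    -0.002] | [552.4 256.3 153.5] [180.   -0.  -76.4] t 18.52 F [ 0.6  0.3 -0.9] op 0.363
```

View pics/w18.png

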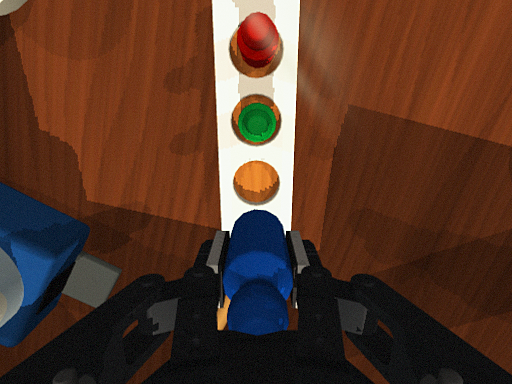

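Blue's well is at (256,183), beyond it green (258,122) and red (258,40). Descending.

Emit:
send_rows(
  plan=[
    {"linear": [-0.15,-0.1,3],"rotation": [0,0,0],"claw": 0},
    {"linear": [-0.15,-0.1,6],"rotation": [0,0,0],"claw": 0},
    {"linear": [-0.15,-0.1,9],"rotation": [0,0,0],"claw": 0},
    {"linear": [-0.15,-0.1,10.8],"rotation": [0,0,0],"claw": 0},
    {"linear": [-0.15,-0.1,11.2],"rotation": [0,0,0],"claw": 0},
  ],
)

```text
time_s: 18.93
tcp_pos: [551.4, 256.3, 38.5]
tool_rot: [179.7, -0.1, -76.5]
ft_force: [-0.3, -0.4, -1.1]
opening: 0.363
```

Emit:
send_rows(
  plan=[
    {"linear": [0,0,0],"rotation": [0,0,0],"claw": 0},
    {"linear": [0,0,0],"rotation": [0,0,0],"claw": 0},
    {"linear": [0,0,0],"rotation": [0,0,0],"claw": 0},
  ],
)

```text
time_s: 19.18
tcp_pos: [554.4, 259.6, 43.6]
tool_rot: [-179.9, 0.1, -76.4]
ft_force: [-0.1, -0.2, -0.3]
opening: 0.362
```

```bash
python3 -c "
from h import *
d=get_image('side');cv2.imwrite('pics/s19.png',cv2.resize(d['image'][100:320,80:300,::-1],None,fx=2.6,fy=2.6))
go([553,259.1,23.8],-76.3)"
```

```text
lin [0.03 0.15 1.99] rot [-0.003  0.001 -0.001] | [554.3 259.7  43.7] [-1.798e+02  1.000e-01 -7.640e+01] t 19.23 F [-0.4 -0.2 -0.2] op 0.361
```

View pics/s19.png

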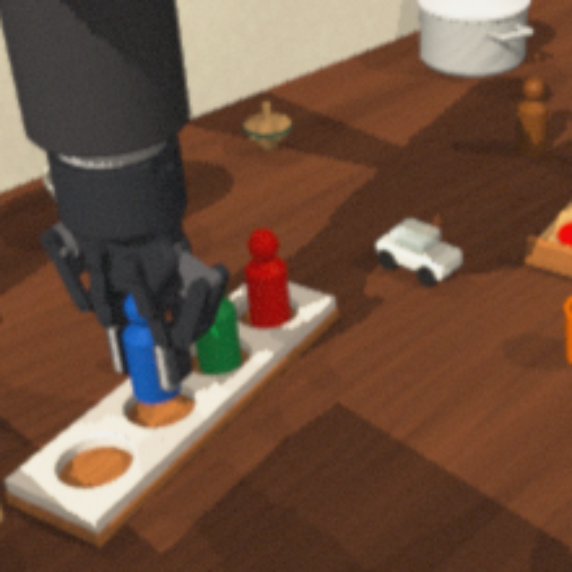

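Emit:
send_rows(
  plan=[
    {"linear": [0,0.1,0.7],"rotation": [0,0,0],"claw": 0},
    {"linear": [0,0.1,1.3],"rotation": [0,0,0],"claw": 0},
    {"linear": [0,0.1,1.7],"rotation": [0,0,0],"claw": 0},
    {"linear": [0,0.1,1.85],"rotation": [0,0,0],"claw": 0},
    {"linear": [0,0.1,1.85],"rotation": [0,0,0],"claw": 0},
  ],
)

```text
time_s: 19.65
tcp_pos: [552.1, 258.9, 23.3]
tool_rot: [180.0, -0.0, -76.3]
ft_force: [-2.7, -0.0, 3.6]
opening: 0.365
```

Emit:
send_rows(
  plan=[
    {"linear": [0,0,0],"rotation": [0,0,0],"claw": 0},
  ],
)

```text
time_s: 19.73
tcp_pos: [552.1, 258.9, 23.3]
tool_rot: [180.0, -0.0, -76.3]
ft_force: [-2.5, -1.2, 3.8]
opening: 0.363
```

The same light contact. Releasing.

Emit:
send_rows(
  plan=[
    {"linear": [0,0,0],"rotation": [0,0,0],"claw": 0.45},
    {"linear": [0,0,0],"rotation": [0,0,0],"claw": 0.7},
    {"linear": [0,0,0],"rotation": [0,0,0],"claw": 1},
    {"linear": [0,0,0],"rotation": [0,0,0],"claw": 1},
    {"linear": [0,0,0],"rotation": [0,0,0],"claw": 1},
  ],
)

```text
time_s: 20.15
tcp_pos: [552.4, 259.0, 23.2]
tool_rot: [180.0, -0.0, -76.4]
ft_force: [-0.8, 0.2, 0.4]
opening: 0.982
```

Emit:
send_rows(
  plan=[
    {"linear": [0,0,-0.5],"rotation": [0,0,0],"claw": 1},
    {"linear": [0,0,-3],"rotation": [0,0,0],"claw": 1},
    {"linear": [0,0,-7],"rotation": [0,0,0],"claw": 1},
    {"linear": [0,0,-11],"rotation": [0,0,0],"claw": 1},
    {"linear": [0,0,-12.2],"rotation": [0,0,0],"claw": 1},
  ],
)

```text
time_s: 20.57
tcp_pos: [555.0, 260.5, 152.2]
tool_rot: [-179.5, 0.1, -76.3]
ft_force: [0.9, 1.1, 0.8]
opening: 0.999
```

```bash
python3 -c "
from h import *
d=get_image('side');cv2.imwrite('pics/s20.png',cv2.resize(d['image'][100:320,80:300,::-1],None,fx=2.6,fy=2.6))
go([504.3,-305.5,145],-77.8)"
```

```text
lin [53.82 18.36  0.41] rot [-0.009  0.004  0.026] | [555.2 260.8 152.6] [-179.5    0.2  -76.3] t 20.62 F [0.3 0.8 2. ] op 0.998
```

View pics/s20.png

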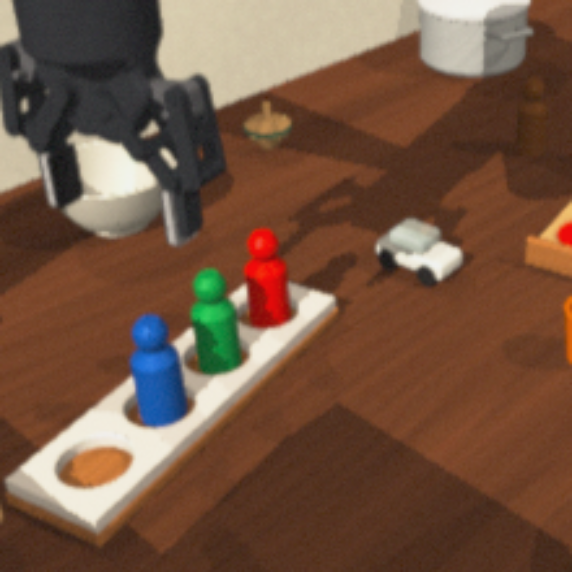

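Three stand. Yellow is last.

Emit:
send_rows(
  plan=[
    {"linear": [3,1,0],"rotation": [0,0,0.01],"claw": 1},
    {"linear": [6.7,2.3,0],"rotation": [0,0,0.026],"claw": 1},
    {"linear": [10.5,3.5,0],"rotation": [0,0,0.026],"claw": 1},
    {"linear": [14.3,4.8,0],"rotation": [0,0,0.026],"claw": 1},
    {"linear": [18,6,0],"rotation": [0,0,0.026],"claw": 1},
  ],
)

```text
time_s: 21.03
tcp_pos: [535.9, 68.3, 145.9]
tool_rot: [-180.0, 0.0, -77.8]
ft_force: [0.7, -0.3, 0.9]
opening: 1.001
```

Emit:
send_rows(
  plan=[
    {"linear": [3.8,1.2,0],"rotation": [0,0,0],"claw": 1},
    {"linear": [7.6,2.4,0],"rotation": [0,0,0],"claw": 1},
    {"linear": [11.4,3.6,0],"rotation": [0,0,0],"claw": 1},
    {"linear": [15.2,4.8,0],"rotation": [0,0,0],"claw": 1},
    {"linear": [19,6,0],"rotation": [0,0,0],"claw": 1},
  ],
)

```text
time_s: 21.45
tcp_pos: [517.4, -130.2, 146.1]
tool_rot: [-179.9, -0.0, -77.8]
ft_force: [1.0, 0.3, -0.1]
opening: 1.0
```

```bash
python3 -c "
from h import *
go([504.3,-305.5,145],-77.8)"
```

```text
lin [16.86  4.97  0.1 ] rot [-0.001 -0.    -0.001] | [ 517.4 -130.2  146.1] [-179.9   -0.   -77.8] t 21.45 F [ 1.   0.3 -0.1] op 1.0
```

Emit:
send_rows(
  plan=[
    {"linear": [3.8,1.1,0],"rotation": [0,0,0],"claw": 1},
    {"linear": [7.6,2.3,0],"rotation": [0,0,0],"claw": 1},
    {"linear": [11.4,3.4,0],"rotation": [0,0,0],"claw": 1},
    {"linear": [14.8,4.4,0],"rotation": [0,0,0],"claw": 1},
    {"linear": [16.4,4.9,0.1],"rotation": [0,0,0],"claw": 1},
  ],
)

```text
time_s: 21.87
tcp_pos: [503.8, -302.7, 144.8]
tool_rot: [-180.0, -0.0, -78.0]
ft_force: [0.0, 0.3, -0.1]
opening: 0.994
```

Emit:
send_rows(
  plan=[
    {"linear": [0.2,0,0],"rotation": [0,0,0],"claw": 1},
    {"linear": [0.2,0,0],"rotation": [0,0,0],"claw": 1},
    {"linear": [0.2,0,0],"rotation": [0,0,0],"claw": 1},
  ],
)

```text
time_s: 22.12
tcp_pos: [504.8, -300.8, 144.4]
tool_rot: [-180.0, 0.0, -77.9]
ft_force: [0.4, -0.7, 0.2]
opening: 1.003
```

```bash
python3 -c "
from h import *
d=wrist();cv2.imwrite('pics/w21.png',d['image'][:,:,::-1])
go([504.3,-305.5,30],-77.8)"
```

```text
lin [ 0.49  0.17 11.45] rot [-0.  0. -0.] | [ 504.9 -300.4  144.5] [-180.     0.   -77.8] t 22.17 F [0.2 0.5 0.1] op 1.001
```

View pics/w21.png

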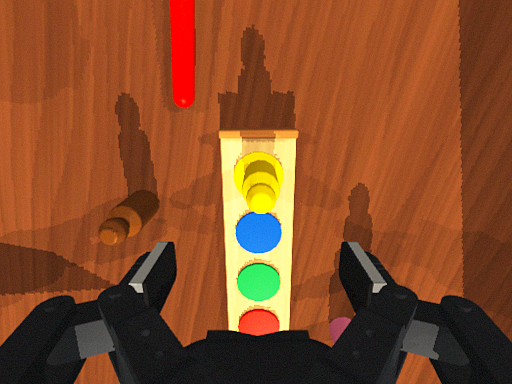

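Yellow (261,185) is the only pawn left on the tray, with the browns off to the sides. Descending.

Emit:
send_rows(
  plan=[
    {"linear": [0.35,0.1,3],"rotation": [0,0,0],"claw": 1},
    {"linear": [0.35,0.1,6],"rotation": [0,0,0],"claw": 1},
    {"linear": [0.35,0.1,9],"rotation": [0,0,0],"claw": 1},
    {"linear": [0.35,0.1,10.8],"rotation": [0,0,0],"claw": 1},
    {"linear": [0.35,0.1,11.4],"rotation": [0,0,0],"claw": 1},
  ],
)

```text
time_s: 22.58
tcp_pos: [503.0, -302.8, 27.5]
tool_rot: [179.8, 0.1, -77.8]
ft_force: [-0.3, -0.4, -0.1]
opening: 0.998
```

Emit:
send_rows(
  plan=[
    {"linear": [0,0,0],"rotation": [0,0,0],"claw": 1},
    {"linear": [0,0,0],"rotation": [0,0,0],"claw": 1},
    {"linear": [0,0,0],"rotation": [0,0,0],"claw": 1},
  ],
)

```text
time_s: 22.83
tcp_pos: [505.9, -304.6, 32.0]
tool_rot: [-179.9, -0.1, -77.8]
ft_force: [-0.2, -0.1, 0.1]
opening: 1.004
```

```bash
python3 -c "
from h import *
d=wrist();cv2.imwrite('pics/w22.png',d['image'][:,:,::-1])
go([504.3,-305.5,30],-77.8)"
```

```text
lin [0.05 0.17 0.2 ] rot [-0.002 -0.001 -0.   ] | [ 505.9 -304.7   32. ] [-1.799e+02 -1.000e-01 -7.780e+01] t 22.88 F [ 0.2  0.6 -0.1] op 1.003
```

View pics/w22.png

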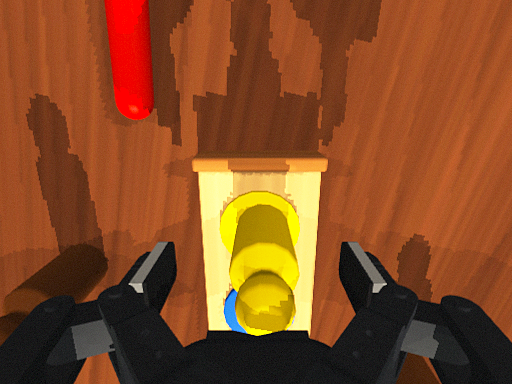

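Emit:
send_rows(
  plan=[
    {"linear": [0,0.15,0.15],"rotation": [0,0,0],"claw": 1},
    {"linear": [0,0.15,0.15],"rotation": [0,0,0],"claw": 0},
    {"linear": [0,0.15,0.15],"rotation": [0,0,0],"claw": 0},
    {"linear": [0,0.15,0.15],"rotation": [0,0,0],"claw": 0},
    {"linear": [0,0.15,0.15],"rotation": [0,0,0],"claw": 0},
  ],
)

```text
time_s: 23.3
tcp_pos: [503.2, -305.1, 29.0]
tool_rot: [-180.0, -0.0, -77.9]
ft_force: [0.6, -0.0, -0.6]
opening: 0.454
```

Emit:
send_rows(
  plan=[
    {"linear": [0,0,0],"rotation": [0,0,0],"claw": 0},
    {"linear": [0,0,0],"rotation": [0,0,0],"claw": 0},
    {"linear": [0,0,0],"rotation": [0,0,0],"claw": 0},
  ],
)

```text
time_s: 23.55
tcp_pos: [503.3, -305.1, 29.1]
tool_rot: [-180.0, -0.0, -77.8]
ft_force: [-1.0, -0.6, 3.6]
opening: 0.361
```

Emit:
send_rows(
  plan=[
    {"linear": [0,0,-1.5],"rotation": [0,0,0],"claw": 0},
    {"linear": [0,0,-4],"rotation": [0,0,0],"claw": 0},
    {"linear": [0,0,-7.5],"rotation": [0,0,0],"claw": 0},
    {"linear": [0,0,-11],"rotation": [0,0,0],"claw": 0},
    {"linear": [0,0,-12.5],"rotation": [0,0,0],"claw": 0},
  ],
)

```text
time_s: 23.97
tcp_pos: [504.8, -305.7, 158.3]
tool_rot: [-179.8, -0.2, -77.8]
ft_force: [1.6, 0.1, -0.8]
opening: 0.364
```

```bash
python3 -c "
from h import *
d=get_image('side');cv2.imwrite('pics/s23.png',cv2.resize(d['image'][40:260,200:420,::-1],None,fx=2.6,fy=2.6))
go([538.3,319.3,154],-76.3)"
```

```text
lin [-60.44 -16.4    0.43] rot [-0.007 -0.005 -0.026] | [ 505.7 -306.   159.9] [-179.6   -0.3  -77.8] t 24.02 F [ 1.1 -0.9  2.5] op 0.364
```

View pics/s23.png

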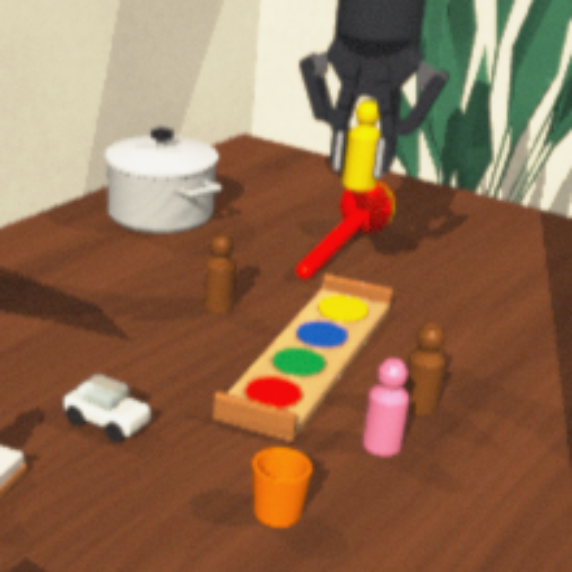

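Emit:
send_rows(
  plan=[
    {"linear": [-2.5,-0.7,0],"rotation": [0,0,-0.01],"claw": 0},
    {"linear": [-6,-1.6,0],"rotation": [0,0,-0.026],"claw": 0},
    {"linear": [-9.7,-2.7,0],"rotation": [0,0,-0.026],"claw": 0},
    {"linear": [-13.5,-3.7,0],"rotation": [0,0,-0.026],"claw": 0},
    {"linear": [-17.3,-4.8,0],"rotation": [0,0,-0.026],"claw": 0},
  ],
)

```text
time_s: 24.43
tcp_pos: [513.0, -124.2, 153.3]
tool_rot: [180.0, 0.0, -76.4]
ft_force: [0.7, 0.6, 0.3]
opening: 0.364
```

Emit:
send_rows(
  plan=[
    {"linear": [-3.8,-1.1,0],"rotation": [0,0,0],"claw": 0},
    {"linear": [-7.6,-2.3,0],"rotation": [0,0,0],"claw": 0},
    {"linear": [-11.4,-3.4,0],"rotation": [0,0,0],"claw": 0},
    {"linear": [-15.2,-4.6,0],"rotation": [0,0,0],"claw": 0},
    {"linear": [-19,-5.7,0],"rotation": [0,0,0],"claw": 0},
  ],
)

```text
time_s: 24.85
tcp_pos: [523.7, 74.3, 153.5]
tool_rot: [180.0, 0.0, -76.4]
ft_force: [0.6, 0.3, -0.3]
opening: 0.362
```

```bash
python3 -c "
from h import *
go([538.3,319.3,154],-76.3)"
```

```text
lin [-23.46  -7.19  -0.05] rot [ 0.     0.    -0.001] | [523.7  74.3 153.5] [180.    0.  -76.4] t 24.85 F [ 0.6  0.3 -0.3] op 0.362
```

Emit:
send_rows(
  plan=[
    {"linear": [-3.8,-1.1,0],"rotation": [0,0,0],"claw": 0},
    {"linear": [-7.6,-2.3,0],"rotation": [0,0,0],"claw": 0},
    {"linear": [-11.4,-3.5,0],"rotation": [0,0,0],"claw": 0},
    {"linear": [-15.2,-4.7,0],"rotation": [0,0,0],"claw": 0},
    {"linear": [-18.8,-5.8,0],"rotation": [0,0,0],"claw": 0},
  ],
)

```text
time_s: 25.27
tcp_pos: [535.8, 270.9, 153.3]
tool_rot: [180.0, -0.0, -76.3]
ft_force: [1.1, -1.2, -0.3]
opening: 0.36
```

Emit:
send_rows(
  plan=[
    {"linear": [-2.8,-0.9,0],"rotation": [0,0,0],"claw": 0},
    {"linear": [-4.3,-1.3,0],"rotation": [0,0,0],"claw": 0},
    {"linear": [-4.6,-1.4,0],"rotation": [0,0,0],"claw": 0},
    {"linear": [-4.6,-1.4,0],"rotation": [0,0,0],"claw": 0},
    {"linear": [-4.6,-1.4,0],"rotation": [0,0,0],"claw": 0},
  ],
)

```text
time_s: 25.68
tcp_pos: [538.6, 315.7, 153.3]
tool_rot: [179.9, -0.0, -76.4]
ft_force: [-0.1, -0.7, 0.2]
opening: 0.361
```

```bash
python3 wells.py 538.4 319.4 pics/w24.png 2>/dev/null
```

```text
z 20.350159260157227
well [553.7 259.6  48.3  48.4 157.6]
well [568.2 198.8  47.2  52.3   9.8]
lin [-0.4  -0.06 10.96] rot [ 0.001 -0.    -0.002] | [538.8 315.4 153.6] [180.   -0.  -76.4] t 25.73 F [ 0.7 -0.6 -0.3] op 0.364
```

View pics/w24.png

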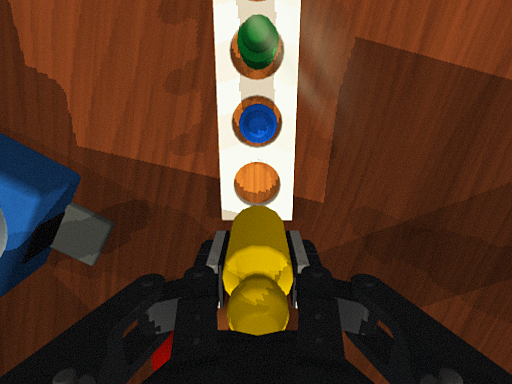

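Yellow heads for the last, leftmost well (257,183), with blue (258,122) and green (258,40) beyond it. The mallet handle lies about 60 mm away. Descending.

Emit:
send_rows(
  plan=[
    {"linear": [-0.25,-0.1,3],"rotation": [0,0,0],"claw": 0},
    {"linear": [-0.25,-0.1,6],"rotation": [0,0,0],"claw": 0},
    {"linear": [-0.25,-0.1,9],"rotation": [0,0,0],"claw": 0},
    {"linear": [-0.25,-0.1,10.8],"rotation": [0,0,0],"claw": 0},
    {"linear": [-0.25,-0.1,11.2],"rotation": [0,0,0],"claw": 0},
  ],
)

```text
time_s: 26.15
tcp_pos: [537.8, 316.2, 38.4]
tool_rot: [179.7, -0.2, -76.5]
ft_force: [-0.2, 0.7, -0.1]
opening: 0.361
```

Emit:
send_rows(
  plan=[
    {"linear": [0,0,0],"rotation": [0,0,0],"claw": 0},
    {"linear": [0,0,0],"rotation": [0,0,0],"claw": 0},
    {"linear": [0,0,0],"rotation": [0,0,0],"claw": 0},
  ],
)

```text
time_s: 26.4
tcp_pos: [540.5, 319.8, 43.7]
tool_rot: [-179.9, 0.1, -76.4]
ft_force: [-0.5, 0.5, 1.6]
opening: 0.36
```

```bash
python3 -c "
from h import *
d=get_image('side');cv2.imwrite('pics/s25.png',cv2.resize(d['image'][120:340,40:260,::-1],None,fx=2.6,fy=2.6))
go([538.4,319.4,23.5],-76.3)"
```

```text
lin [0.01 0.21 2.02] rot [-0.003  0.002 -0.001] | [540.4 319.9  43.7] [-1.799e+02  1.000e-01 -7.640e+01] t 26.45 F [-0.6 -0.1 -0.6] op 0.362
```

View pics/s25.png

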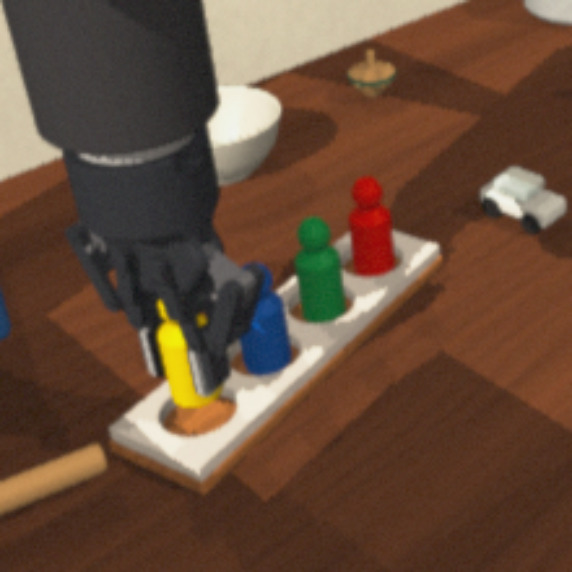

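Emit:
send_rows(
  plan=[
    {"linear": [0,0.15,0.7],"rotation": [0,0,0],"claw": 0},
    {"linear": [0,0.15,1.3],"rotation": [0,0,0],"claw": 0},
    {"linear": [0,0.15,1.7],"rotation": [0,0,0],"claw": 0},
    {"linear": [0,0.15,1.85],"rotation": [0,0,0],"claw": 0},
    {"linear": [0,0.15,1.85],"rotation": [0,0,0],"claw": 0},
  ],
)

```text
time_s: 26.87
tcp_pos: [537.7, 319.0, 23.1]
tool_rot: [180.0, -0.0, -76.3]
ft_force: [-0.5, 0.7, 0.1]
opening: 0.361
```

Emit:
send_rows(
  plan=[
    {"linear": [0,0,0],"rotation": [0,0,0],"claw": 0},
  ],
)

```text
time_s: 26.95
tcp_pos: [537.8, 319.0, 23.1]
tool_rot: [180.0, -0.0, -76.3]
ft_force: [0.1, -0.1, 0.3]
opening: 0.361
```

No contact yet, so I'll lower another 0.5 mm.

Emit:
send_rows(
  plan=[
    {"linear": [0,0,0.05],"rotation": [0,0,0],"claw": 0},
    {"linear": [0,0,0.05],"rotation": [0,0,0],"claw": 0},
  ],
)

```text
time_s: 27.12
tcp_pos: [537.9, 319.0, 23.1]
tool_rot: [180.0, -0.0, -76.4]
ft_force: [-2.1, -1.2, 4.8]
opening: 0.361
```

Contact now (5 N). Releasing and rising.

Emit:
send_rows(
  plan=[
    {"linear": [0,0,0],"rotation": [0,0,0],"claw": 0.45},
    {"linear": [0,0,0],"rotation": [0,0,0],"claw": 0.7},
    {"linear": [0,0,0],"rotation": [0,0,0],"claw": 1},
    {"linear": [0,0,0],"rotation": [0,0,0],"claw": 1},
    {"linear": [0,0,0],"rotation": [0,0,0],"claw": 1},
  ],
)

```text
time_s: 27.53
tcp_pos: [538.0, 319.0, 22.7]
tool_rot: [180.0, -0.0, -76.4]
ft_force: [-1.1, -0.3, 0.1]
opening: 0.984
```

Emit:
send_rows(
  plan=[
    {"linear": [0,0,-0.5],"rotation": [0,0,0],"claw": 1},
    {"linear": [0,0,-3],"rotation": [0,0,0],"claw": 1},
    {"linear": [0,0,-7],"rotation": [0,0,0],"claw": 1},
    {"linear": [0,0,-11],"rotation": [0,0,0],"claw": 1},
    {"linear": [0,0,-15],"rotation": [0,0,0],"claw": 1},
  ],
)

```text
time_s: 27.95
tcp_pos: [537.7, 318.7, 174.7]
tool_rot: [180.0, -0.0, -76.4]
ft_force: [0.1, 0.1, -0.4]
opening: 0.999
```

Emit:
send_rows(
  plan=[
    {"linear": [4,0,-2],"rotation": [0,0,0],"claw": 1},
    {"linear": [7.5,0,-4],"rotation": [0,0,0],"claw": 1},
    {"linear": [11,0,-5],"rotation": [0,0,0],"claw": 1},
    {"linear": [13,0,-5],"rotation": [0,0,0],"claw": 1},
    {"linear": [13,0,-5],"rotation": [0,0,0],"claw": 1},
  ],
)

```text
time_s: 28.37
tcp_pos: [569.4, 189.4, 224.7]
tool_rot: [-179.9, 0.0, -76.5]
ft_force: [-0.8, 0.6, -0.6]
opening: 0.995
```

```bash
python3 - <<'E' 2>/dev/null
from h import *
for n in('side','top'):
    d=get_image(n); W=cloud(d); hsv=cv2.cvtColor(d['image'],cv2.COLOR_RGB2HSV)
    cv2.imwrite(f'pics/{n}26.png',d['image'][:,:,::-1])
    for nm,lo,hi in [('red',0,6),('yellow',24,34),('green',50,90),('blue',100,125)]:
        c=(hsv[...,0]>=lo)&(hsv[...,0]<=hi)&(hsv[...,1]>130)&(W[...,1]>90)&(W[...,1]<370)&(W[...,0]<620)&(W[...,0]>500)&(W[...,2]>72)&(W[...,2]<110)
        print(n,nm,c.sum(),np.nanmedian(W[c],0).round(1),np.nanmax(W[c][:,2]).round(1) if c.any() else '')
s=ctrl.observe();print(s['tcp_pos'],s['time_s'],s['ft_force'])
E
python3 -c "
import cv2
a=cv2.imread('pics/side26.png')[100:330,40:300];cv2.imwrite('pics/side26c.png',cv2.resize(a,None,fx=2.5,fy=2.5))"
```

```text
side red 120 [575.1 141.3  85.6] 93.7
side yellow 173 [531.7 317.8  86.3] 93.1
side green 126 [560.5 201.5  86. ] 92.7
side blue 145 [544.6 260.9  85.8] 93.1
top red 66 [577.7 136.8  87.4] 93.4
top yellow 72 [536.2 312.8  87.2] 92.4
top green 44 [563.2 193.8  87.2] 91.5
top blue 65 [549.  255.2  87.1] 95.7
[568.75180966 191.79069026 223.43642551] 28.4667 [-0.18313849  0.18872004 -0.2084551 ]
```

View pics/side26c.png

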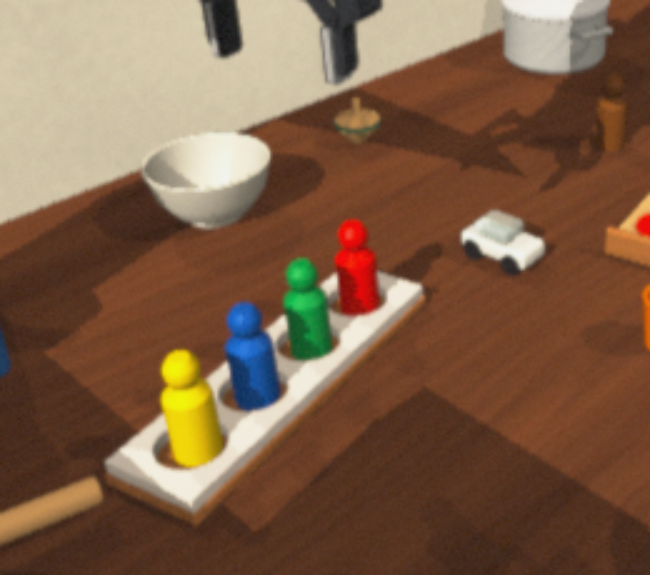

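View pics/top26.png

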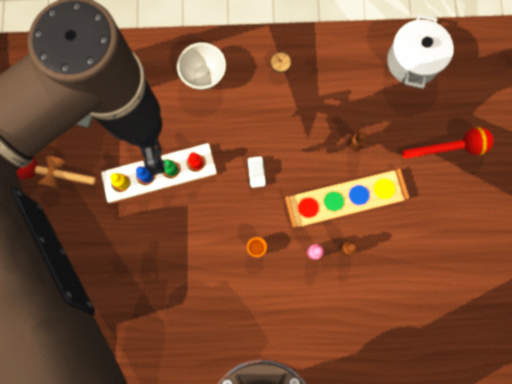

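All four stand upright in the wells. From the left they are yellow (119,182), blue (144,174), green (170,168) and red (195,161) in the top view. The discs on the tray read red, green, blue, yellow, so the row is reversed. The gripper is well clear, so I'm handing in.

```bash
python3 -c "
from workcell import ctrl
print(ctrl.job_done(), ctrl.observe()['time_s'])"
```

```text
the job is handed in; nothing more can be done
the job is handed in; nothing more can be done
```

The four pawns now stand reversed on the white board. The tray read red, green, blue, yellow from the left; the board now reads yellow, blue, green, red.

- **Last checks:** the top and side views show all four upright, one to a well. Head tops are level at 92–96 mm, against 90 mm expected; the depth readings ran about 3 mm high from the start.
- **Forces:** the highest wrist force I read was about 12 N, when red touched its well floor. The others touched down at about 5 N or less.
- **Time and surroundings:** the arm finished at about 28.5 s with the gripper well clear. The brown and pink look-alikes were never gripped and look to be where they started.
- **Disagreements:** the top, side and wrist cameras disagreed by about 2–4 mm on tray and board positions, so I averaged and corrected at each well. The networks often confused the pawn colours, so I told the pawns apart by colour and by where they stood on the tray.

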